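Put the painting supplies back on their outlines

TASK

Put away the four supplies that stand or lie among the small plywood blocks, each on the block that carries its outline: the black-lidded glass jar, the white bottle of painting medium, the little glass spray bottle and the paint tube. Each must fill its dark outline neatly, the bottles and jar standing upright, the spray bottle turned as its rectangle is and the tube lying with its cap where the outline shows the cap. Do not knock the jar or the bottles over.

Things in the scene. Friction and masses are not known exactly. Their poses are not given: they have to be found in the camera images.
- lidded_jar: Loose round glass jar with a black lid, standing upright, 60 mm diameter, 69 mm tall (straight body from 6 to 57 mm height, lid above it), about 0.4 kg. Origin at the centre of its underside; z up. Can be gripped from above across its 60 mm body.
- medium_bottle: Loose round white plastic bottle with a grey cap, standing upright, 39 mm diameter up to 76 mm height, cap 25 mm diameter up to 94 mm, about 0.09 kg. Origin at the centre of its underside; z up.
- spray_bottle: Loose clear glass spray bottle, standing upright: rectangular body 36 mm (its x) by 50 mm (its y) up to 75 mm height, then a round spray head 17 mm in diameter up to 116 mm, about 0.14 kg. Origin at the centre of its underside; z up. Grip it across the 36 mm, along its x.
- paint_tube: Loose white paint tube, black cap, lying flat, 112 mm long (its y), 0.06 kg. Cap at -y (16 mm diameter, y -56 to -37 mm); body 28 mm wide (x) and 26 mm high from y -37 to +2 mm, then flaring to 40 mm wide at the flat crimped end, y +56 mm. Origin on its underside at mid length; z up. Grip across the 28 mm body (along x), 12 mm from the origin toward the cap.
- tube_cap (a point): End of the paint tube's cap: 56 mm from the tube's origin along its -y, 13 mm above its underside; axes as the tube's.
- jar_tablet: Fixed plywood block on the table, 84 x 84 mm, 18 mm thick, flat top, with a large filled circle 60 mm across inlaid dark in its middle, in true size; the jar belongs here. Origin at the centre of its underside (outline centred on it, top at z = 18 mm); z up.
- medium_tablet: Fixed plywood block on the table, 84 x 84 mm, 18 mm thick, flat top, with a small filled circle 39 mm across inlaid dark in its middle, in true size; the bottle of painting medium belongs here. Origin at the centre of its underside (outline centred on it, top at z = 18 mm); z up.
- spray_tablet: Fixed plywood block on the table, 84 x 84 mm, 18 mm thick, flat top, with a filled rectangle 36 mm (x) by 50 mm (y) inlaid dark in its middle, in true size; the spray bottle belongs here, with its 50 mm side along the rectangle's 50 mm side, either way round. Origin at the centre of its underside (outline centred on it, top at z = 18 mm); z up.
- tube_tablet: Fixed plywood block on the table, 64 (x) x 130 (y) mm, 18 mm thick, flat top, with the filled outline of the tube from above, 112 mm long inlaid dark in its middle, in true size; the tube belongs here, its y along the block's y; the narrow cap of the outline is at the block's -y end, the wide crimped end at +y. Origin at the centre of its underside (outline centred on it, top at z = 18 mm); z up.
Not all that is in view belongs to the job. What is shaped like the spray_bottle but yellow is not meant.

How it is judged:
By the outcome, as a careful person would: the job done as asked, in the order asked, and still so for the second after the job is handed in, with the robot touching nothing.
It also fails if it takes over 115 s, if anything falls off the work surface, if the arm or the gripper's body presses on something with over 40 N, if the wrist force passes 120 N, or if a joint passes its speed limit or range.

ROBOT

A 6-joint arm with a two-finger parallel gripper is mounted at the origin on a cart in front of the work surface, level with it; the furniture and walls round the work are solid. World frame = base frame: x ahead of the robot, y to its left, z up, the work surface at z = 0. Lengths are in m, angles in rad, forces in N, time in s.
With the tool pointing down it reaches from about 0.225 to 0.875 m from the base axis. Payload 3.4 kg.
Tool frame: the origin (TCP) lies on the centre line of the jaws, within the pads' length; the fingertips stand 14 mm ahead of it and the grasp point (between the pads) lies 5 mm behind it; z points along the fingers, y is the line along which they close (so a half turn about z gives the same grasp; the last joint's range is limited). The gripper opens to 85 mm and grips with 20 to 120 N. Pads are 22 mm wide; open, the fingers measure 114 mm over their backs; the gripper's body (76 mm by 85 mm) begins 54 mm behind the grasp point. The pads swing forward as they close: fully open they stand 13 mm farther back than shut.
Start: joints at [-1.444, 0.276, 1.505, -0, 1.361, -0.121], TCP at [0.141, -0.557, 0.206] pointing down, gripper open.
Joint ranges: [-2.89, 2.89], [-0.75, 2.08], [0.22, 2.7], [-1.18, 4.32], [0.11, 2.71], [-2.7, 2.7]. Speed limits (rad/s): [2.57, 2.57, 3.14, 3.14, 3.14, 3.14].

INTERFACE

Orientations are given as a unit quaternion [w, x, y, z].
In Python, from rig import manip, eyes gives the robot as it stands.
- The arm moves only by the shell command python3 -m creep 'ROWS' [FORCE]. ROWS is JSON, a list of rows, each a list of 5 numbers: the opening, from 0 (shut) to 1 (fully open), then the shift along the tool's x, y, z normalised to -1 to 1, where 1 is 0.5 m, then the turn about the tool's z normalised to -1 to 1, where 1 is 360 degrees. In form: [[fingers, dx, dy, dz, spin], ...]. A call has 1 to 10 rows; each row is the pose to reach, as a shift and turn from the pose commanded when the call began, along the tool's axes at that moment, turning the shorter way round; what a row does not reach only later rows make up. A row lasts 1/10 s, in which the tool goes at most 50 mm and 8.59 degrees, less where a joint would pass 70% of its speed; a pose out of reach is approached as far as the arm can. A call with a number of a shift or a turn outside -1 to 1 is refused whole. A call with a gripper value outside its range is refused whole. The fingers move at their own pace and stop on an object; FORCE is the grip in N (left out, the last holds). Time passes only in rows, so rows that repeat a pose let the fingers close. It gives the time, the measured TCP pose, the force, the opening and the grip force at its end, in the units of the state.
- manip.get_state(): the state, without advancing time (a new reading comes with each control period).
- eyes.get_image(name): name is "side" or "top" or "wrist"; returns a dict with "frame" (420x560x3 uint8, red, green, blue), "fx", "fy", "cx", "cy" (pixels), "R" (3x3) and "t" (3): a world point X has camera coordinates R X + t. Camera axes: x right, y down, z forward; pixel columns grow to the right and rows downward; lengths in m; the calibration is good to about 2 mm. A picture is of the moment at which its call begins. There is no depth.
- manip.sign_off(): hands the job in; it is judged then, once.
Trained networks look in the newest picture that a camera, given by its name, has taken for a name from the list of things; names that differ only in an ending like _2 or _b are one class to them, and where a whole thing is asked for, a point or a joint stands for the part that bears it (a point fixed in the world has none). Each returns a list of dicts, best first, with "confidence" (0 to 1); they miss things now and then, are a little off and sometimes report something else, mostly with a low value. They report only what shows in the picture. A call takes as long as a camera call. They do not tell look-alikes from the thing itself.
- eyes.regions_of(camera, label): "mask" (420x560 bool, what is visible of it) and "bbox" ([left, top, right, bottom] in pixels, round what is visible of it).
- eyes.place_of(camera, label): "centre" ([column, row] in pixels: a listed point, or the origin of a listed thing).
The state is a dict: "clock": time; "qpos": joint angles; "qd": joint speeds; "effort": joint torques, N m; "position": TCP position; "ee_rot": TCP orientation; "contact_force": force on the tool from outside, world axes, zero at the start; "moment": the same for the moment, N m; "width": finger opening in m; "gripper_force": force on a finger pad.
Only numpy, scipy, OpenCV 4.12 (cv2) and the standard library are available. Lean on these libraries where they do the work, as an engineer would, in place of code of your own. Each camera call takes 0.05 s, during which the arm holds its last target. There are 200 camera calls.

## Working session

There is one attempt and no reset: what is moved stays moved. The work goes in short steps, Python scripts to look and compute and a shell command to move; the robot and the scene stay as the last step left them, time stands still between calls to the robot, and variables do not carry over. Pictures are saved under pics/ and viewed, at most 14 in all, crops included, and the job is handed in when it is done.

```bash
mkdir -p pics; ls; python3 - <<'E'
from rig import manip, eyes
import cv2
s=manip.get_state();print(s)
for n in ["side","top","wrist"]:
    d=eyes.get_image(n);cv2.imwrite(f"pics/{n}0.png",d["frame"][:,:,::-1])
    print(n,d["fx"],d["fy"],d["cx"],d["cy"],d["R"],d["t"])
for c in ["top","side"]:
  for l in ["lidded_jar","medium_bottle","spray_bottle","paint_tube","tube_cap","jar_tablet","medium_tablet","spray_tablet","tube_tablet"]:
    print(c,l,[(r["centre"],round(r["confidence"],2)) for r in eyes.place_of(c,l)][:4])
E
```

```text
pics
{'clock': 0.0, 'qpos': array([-1.44403369e+00,  2.76644296e-01,  1.50617018e+00,  3.47748202e-05,
        1.36070963e+00, -1.20996096e-01]), 'qd': array([ 0.00190151,  0.00019285, -0.00212331,  0.00065115, -0.00115927,
        0.0004152 ]), 'effort': array([-1.54896250e-03, -4.16770577e+01, -2.45807290e+01, -3.81626523e-04,
        1.09302480e-02,  1.39107900e-05]), 'position': array([ 0.14094248, -0.55684568,  0.2045969 ]), 'ee_rot': array([-9.65769394e-04,  9.92336746e-01,  1.23559094e-01,  1.42170883e-05]), 'contact_force': array([ 1.03389875, -0.13120991,  0.95362171]), 'moment': array([0.04180257, 0.02283714, 0.00488894]), 'gripper_force': 0.0, 'width': 0.08538760068292817}
side 448.36003593421424 448.36003593421424 274.8194595434084 214.48822330246625 [[ 9.98335022e-01 -5.76748580e-02  8.90941157e-04]
 [-3.00380553e-02 -5.33012140e-01 -8.45574227e-01]
 [ 4.92432559e-02  8.44139603e-01 -5.33857127e-01]] [-0.49248282  0.08337075  1.19507388]
top 392.30667992513895 392.30667992513895 281.4089791754313 206.9960838102539 [[-0.00581622 -0.99996152  0.00656707]
 [-0.99217366  0.0
[... 534 characters left out ...]
top tube_cap [([391.1, 171.0], 0.61), ([261.3, 225.7], 0.4)]
top jar_tablet [([263.0, 225.3], 0.67)]
top medium_tablet [([151.6, 225.3], 0.93)]
top spray_tablet [([263.7, 163.9], 0.65)]
top tube_tablet [([319.7, 162.3], 0.93)]
side lidded_jar [([312.8, 195.8], 0.97)]
side medium_bottle [([261.7, 303.7], 0.75), ([319.0, 223.6], 0.57)]
side spray_bottle [([254.1, 257.8], 0.85), ([217.3, 286.7], 0.55), ([312.2, 200.0], 0.35)]
side paint_tube [([340.4, 293.7], 0.93)]
side tube_cap [([329.8, 301.7], 0.76)]
side jar_tablet [([259.1, 220.3], 0.66), ([315.7, 252.6], 0.38)]
side medium_tablet [([257.6, 175.2], 0.56)]
side spray_tablet [([315.8, 223.3], 0.84)]
side tube_tablet [([319.6, 254.3], 0.76)]
```

View pics/top0.png

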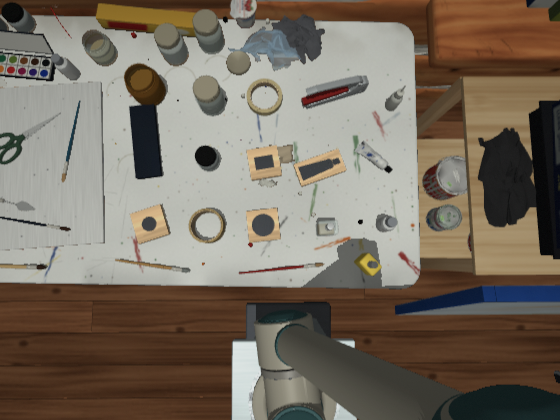

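View pics/side0.png

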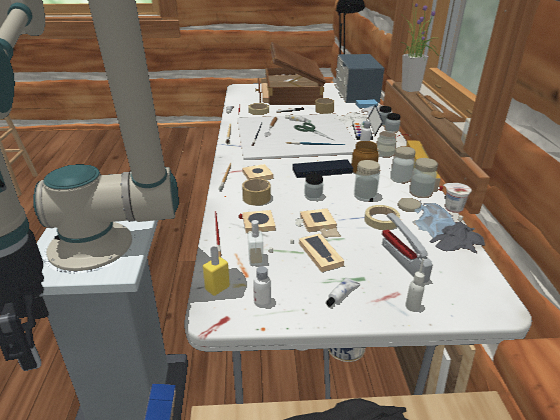

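```bash
cat > h.py <<'E'
from rig import manip, eyes
import numpy as np, cv2
from scipy.spatial.transform import Rotation as Ro
def ray(d,uv):
    R=np.array(d["R"]);C=-R.T@np.array(d["t"])
    v=R.T@np.array([(uv[0]-d["cx"])/d["fx"],(uv[1]-d["cy"])/d["fy"],1.]);return C,v/np.linalg.norm(v)
def atz(d,uv,z):
    C,v=ray(d,uv);return C+v*(z-C[2])/v[2]
def tri(obs):
    A=0;b=0
    for d,uv in obs:
        C,v=ray(d,uv);P=np.eye(3)-np.outer(v,v);A=A+P;b=b+P@C
    X=np.linalg.solve(A,b)
    return X,[round(float(np.linalg.norm((np.eye(3)-np.outer(v,v))@(X-C)))*1e3,1) for C,v in (ray(*o) for o in obs)]
def proj(d,X):
    p=np.array(d["R"])@X+d["t"];return np.array([p[0]/p[2]*d["fx"]+d["cx"],p[1]/p[2]*d["fy"]+d["cy"]])
def rot():
    w,x,y,z=manip.get_state()["ee_rot"];return Ro.from_quat([x,y,z,w])
def yaw(): # world angle of tool y (closing line), deg
    y=rot().as_matrix()[:,1];return np.degrees(np.arctan2(y[1],y[0]))
def go(X,ya=None):
    """rows numbers to reach TCP X and closing line at world angle ya (deg, mod 180)"""
    s=manip.get_state();d=rot().as_matrix().T@(np.array(X)-s["position"])/0.5
    sp=0
    if ya is not None:
        a=-(ya-yaw());a=(a+90)%180-90;sp=a/360
    return "t=%.1f d=%s spin=%.4f (q6=%.2f; +pos spin alt %.4f)"%(s["clock"],np.round(d,4),sp,s["qpos"][5],sp-np.sign(sp)*.5)
def st():
    s=manip.get_state();print("t%.2f"%s["clock"],np.round(s["position"],4),"yaw%.1f"%yaw(),"F",np.round(s["contact_force"],1),"w%.4f g%.0f"%(s["width"],s["gripper_force"]),"q6 %.2f"%s["qpos"][5])
E
python3 - <<'E'
from h import *
T=eyes.get_image("top");S=eyes.get_image("side")
st();print(rot().as_matrix().round(3))
for n,uv,z in [("jar top",(207,157),.069),("med",(386,222),.09),("bottle2",(396,97),.09),("spray",(326,227),.05),("tube",(377,157),.015),("jarT",(263,225),.018),("medT",(150,224),.018),("sprT",(264,163),.018),("tubT",(319,167),.018),("ring",(208,225),.02)]:
    print(n,atz(T,uv,z).round(3))
W=eyes.get_image("wrist");C,_=ray(W,(0,0));s=manip.get_state();print("cam in tool",rot().as_matrix().T@(C-s["position"]),(np.array(W["R"])@rot().as_matrix()).round(3))
def crop(f,u,v,r,n): return cv2.resize(f[v-r:v+r,u-r:u+r],(n,n),interpolation=cv2.INTER_CUBIC)
f=S["frame"][:,:,::-1];g=T["frame"][:,:,::-1]
m=np.vstack([np.hstack([crop(f,262,285,40,260),crop(f,416,290,40,260),crop(f,342,292,40,260)]),np.hstack([crop(f,256,243,40,260),crop(g,377,157,30,260),crop(f,314,186,40,260)])])
cv2.imwrite("pics/crop0.png",m)
E
```

```text
t1.15 [ 0.141  -0.5575  0.2055] yaw-75.8 F [0.5 0.5 0.6] w0.0854 g0 q6 -0.12
[[ 0.969  0.245 -0.   ]
 [ 0.245 -0.969 -0.   ]
 [-0.     0.    -1.   ]]
jar top [0.623 0.22  0.069]
med [ 0.451 -0.229  0.09 ]
bottle2 [ 0.774 -0.267  0.09 ]
spray [ 0.443 -0.085  0.05 ]
tube [ 0.635 -0.232  0.015]
jarT [0.451 0.078 0.018]
medT [0.456 0.376 0.018]
sprT [0.619 0.075 0.018]
tubT [ 0.607 -0.073  0.018]
ring [0.452 0.223 0.02 ]
cam in tool [ 6.59674500e-02 -1.11506540e-04 -1.68212852e-01] [[-0.     1.    -0.002]
 [-0.965 -0.001 -0.264]
 [-0.264  0.001  0.965]]
```

View pics/crop0.png

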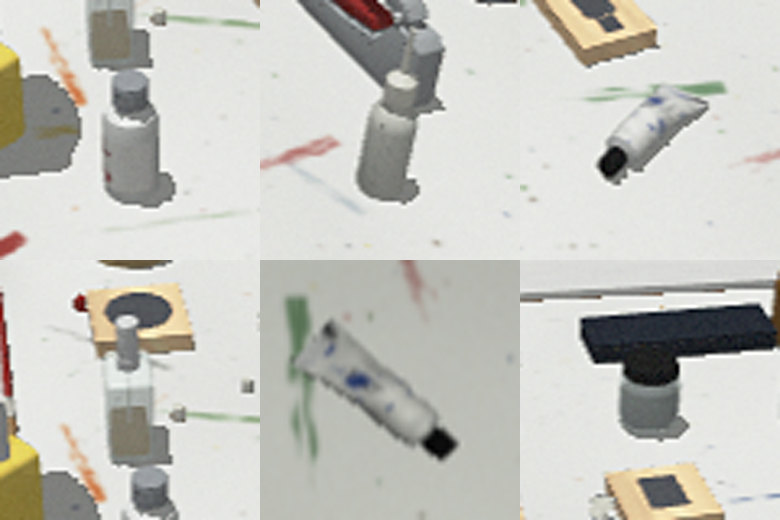

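```bash
python3 - <<'E'
from h import *
print(go([.54,-.12,.25],-90));print(go([.54,.20,.25],-90))
E
```

```text
t=1.2 d=[ 0.9882 -0.6525 -0.089 ] spin=0.0394 (q6=-0.12; +pos spin alt -0.4606)
t=1.2 d=[ 1.1451 -1.2729 -0.0891] spin=0.0394 (q6=-0.12; +pos spin alt -0.4606)
```

```bash
python3 -m creep '[[1,0.988,-0.652,-0.09,0.039],[1,0.988,-0.652,-0.09,0.039],[1,0.988,-0.652,-0.09,0.039],[1,0.988,-0.652,-0.09,0.039],[1,0.988,-0.652,-0.09,0.039],[1,0.988,-0.652,-0.09,0.039],[1,0.988,-0.652,-0.09,0.039],[1,0.988,-0.652,-0.09,0.039],[1,0.988,-0.652,-0.09,0.039],[1,0.988,-0.652,-0.09,0.039]]' 60
python3 - <<'E'
from h import *
st();print(go([.54,-.12,.25],-90))
E
```

```text
clock: 2.2
position: [0.4782, -0.1875, 0.2438]
ee_rot: [0.0, 1.0, 0.001, 0.0]
contact_force: [0.7, -0.7, 0.1]
width: 0.0854
gripper_force: 0.0
t2.20 [ 0.4782 -0.1875  0.2438] yaw-89.8 F [ 0.7 -0.7  0.1] w0.0854 g0 q6 1.06
t=2.2 d=[ 0.124  -0.1347 -0.0123] spin=0.0004 (q6=1.06; +pos spin alt -0.4996)
```

```bash
python3 -m creep '[[1,0.124,-0.135,-0.012,0],[1,0.124,-0.135,-0.012,0],[1,0.124,-0.135,-0.012,0],[1,0.124,-0.135,-0.012,0]]'
cat > look.py <<'E'
import sys,pickle
from h import *
k=sys.argv[1];W=eyes.get_image("wrist");cv2.imwrite(f"pics/{k}.png",W["frame"][:,:,::-1])
st();D={"d":W}
for l in sys.argv[2:]:
    r=eyes.place_of("wrist",l);g=eyes.regions_of("wrist",l)
    D[l]=(r,g)
    print(l,[(np.round(x["centre"],1).tolist(),round(x["confidence"],2)) for x in r[:3]],[(np.round(x["bbox"]).tolist(),round(x["confidence"],2)) for x in g[:3]])
pickle.dump(D,open(f"{k}.pkl","wb"))
E
python3 look.py w1 medium_bottle spray_bottle paint_tube tube_cap spray_tablet tube_tablet jar_tablet
```

```text
clock: 2.6
position: [0.539, -0.1209, 0.2491]
ee_rot: [0.0, 1.0, 0.003, -0.0]
contact_force: [-0.5, -0.8, -0.4]
width: 0.0849
gripper_force: 0.0
t2.65 [ 0.5384 -0.1217  0.2491] yaw-89.8 F [ 0.5 -0.4 -1.6] w0.0857 g0 q6 1.22
medium_bottle [([377.1, 251.9], 0.95)] [([360.0, 234.0, 410.0, 287.0], 0.65)]
spray_bottle [([249.5, 259.3], 0.93), ([326.0, 323.7], 0.59)] [([218.0, 244.0, 270.0, 312.0], 0.85), ([306.0, 307.0, 362.0, 389.0], 0.75)]
paint_tube [([376.4, 91.4], 0.7)] [([328.0, 41.0, 416.0, 132.0], 0.95)]
tube_cap [([413.7, 126.0], 0.88)] [([326.0, 39.0, 416.0, 131.0], 0.97)]
spray_tablet [([95.2, 101.0], 0.65)] [([36.0, 53.0, 141.0, 147.0], 0.71)]
tube_tablet [([236.9, 112.0], 0.66)] [([170.0, 61.0, 298.0, 164.0], 0.95)]
jar_tablet [([111.1, 249.8], 0.67)] [([62.0, 210.0, 149.0, 289.0], 0.93), ([327.0, 36.0, 415.0, 135.0], 0.23)]
```

View pics/w1.png

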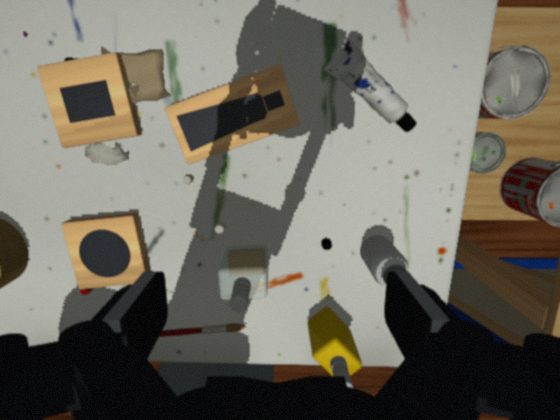

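```bash
python3 -m creep '[[1,0,-0.64,0,0],[1,0,-0.64,0,0],[1,0,-0.64,0,0],[1,0,-0.64,0,0],[1,0,-0.64,0,0],[1,0,-0.64,0,0],[1,0,-0.64,0,0],[1,0,-0.64,0,0],[1,0,-0.64,0,0]]'
python3 look.py w2 lidded_jar medium_tablet spray_tablet tube_tablet jar_tablet spray_bottle
```

```text
clock: 4.25
position: [0.5378, 0.1985, 0.2492]
ee_rot: [0.001, 1.0, 0.002, -0.0]
contact_force: [-0.3, 0.0, 0.7]
width: 0.0856
gripper_force: 0.0
t4.30 [0.5379 0.1977 0.2493] yaw-89.8 F [ 0.1  0.2 -0.1] w0.0855 g0 q6 1.80
lidded_jar [([251.4, 92.7], 0.73)] [([216.0, 60.0, 279.0, 124.0], 0.75)]
medium_tablet [([125.5, 242.7], 0.82)] []
spray_tablet [([388.2, 102.5], 0.94), ([377.8, 250.2], 0.49)] [([345.0, 52.0, 434.0, 147.0], 0.76)]
tube_tablet [([523.3, 113.5], 0.8)] [([463.0, 72.0, 559.0, 166.0], 0.91)]
jar_tablet [([374.9, 248.5], 0.62)] [([338.0, 214.0, 413.0, 291.0], 0.62)]
spray_bottle [([509.3, 260.1], 0.66)] [([489.0, 246.0, 560.0, 300.0], 0.86), ([462.0, 72.0, 560.0, 165.0], 0.63)]
```

View pics/w2.png

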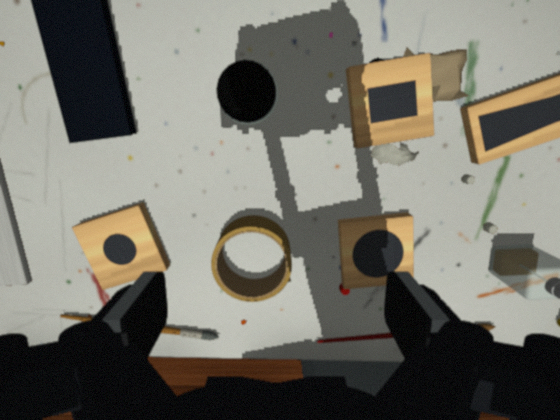

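```bash
cat > seg.py <<'E'
from h import *
import pickle
def blob(f,uv,th,r=60,lo=True):
    """dark component containing/nearest uv: centroid, minAreaRect, moments angle"""
    g=cv2.cvtColor(f,cv2.COLOR_RGB2GRAY);m=((g<th) if lo else (g>th)).astype(np.uint8)
    k=np.zeros_like(m);u,v=map(int,uv);k[max(0,v-r):v+r,max(0,u-r):u+r]=1;m*=k
    n,L,S,C=cv2.connectedComponentsWithStats(m,connectivity=4)
    i=L[v,u]
    if i==0:i=1+np.argmin([np.hypot(*(c-uv)) for c in C[1:]])
    M=(L==i).astype(np.uint8);c=max(cv2.findContours(M,0,1)[0],key=cv2.contourArea)
    return C[i],S[i].tolist(),c[:,0]
E
python3 - <<'E'
from seg import *
w1=pickle.load(open("w1.pkl","rb"))["d"];w2=pickle.load(open("w2.pkl","rb"))["d"]
T=eyes.get_image("top")
def meas(n,obs,z,th=75,r=45):
    o=[]
    for d,uv,*t in obs:
        c,s,ct=blob(d["frame"],uv,t[0] if t else th,r);o.append((d,c))
        P=np.array([atz(d,q,z)[:2] for q in ct.astype(float)])*1000
        (x,y),(w,h),a=cv2.minAreaRect(P.astype(np.float32))
        print(n,c.round(1),s,"z-plane",atz(d,c,z).round(4),"rect",round(x,1),round(y,1),round(w,1),round(h,1),round(a,1))
    if len(o)>1:X,e=tri(o);print("  tri",X.round(4),e)
meas("jarT",[(w1,(105,253)),(w2,(378,254),50),(T,(263,225),90)],.018)
meas("sprT",[(w1,(88,101)),(w2,(392,101)),(T,(263,163),90)],.018)
meas("tubT",[(w1,(220,120),50),(w2,(520,120)),(T,(319,167),90)],.018)
meas("medT",[(w2,(120,249)),(T,(150,224),90)],.018)
meas("jar",[(w2,(246,91),35),(T,(206,155),50)],.069)
E
```

```text
jarT [104.3 253. ] [80, 230, 50, 47, 1794] z-plane [0.4498 0.0777 0.018 ] rect 449.3 77.8 56.8 57.1 10.3
jarT [379.1 263.5] [353, 230, 64, 69, 1948] z-plane [0.4367 0.075  0.018 ] rect 427.1 72.0 103.3 49.7 26.4
jarT [261.  228.1] [248, 213, 26, 35, 527] z-plane [0.4431 0.083  0.018 ] rect 436.5 82.4 58.0 94.6 80.2
  tri [0.4438 0.0791 0.0206] [6.6, 6.2, 3.8]
sprT [ 87.2 101.1] [61, 81, 53, 41, 1573] z-plane [0.6191 0.0754 0.018 ] rect 618.8 75.5 34.2 48.0 9.5
sprT [392.4 101.4] [369, 82, 48, 40, 1530] z-plane [0.6191 0.0755 0.018 ] rect 618.9 75.6 33.7 47.8 9.5
sprT [263.6 161.9] [254, 155, 20, 15, 208] z-plane [0.622 0.076 0.018] rect 622.1 76.0 31.8 47.9 9.5
  tri [0.6199 0.0756 0.0192] [1.1, 0.8, 1.8]
tubT [238.4 114.4] [214, 94, 51, 47, 1433] z-plane [ 0.6064 -0.0821  0.018 ] rect 607.4 -80.1 31.1 67.4 23.6
tubT [518.4 120.7] [479, 95, 81, 55, 2350] z-plane [ 0.6001 -0.0601  0.018 ] rect 597.9 -62.5 36.6 83.3 15.5
tubT [316.4 167.8] [299, 159, 41, 21, 380] z-plane [ 0.6052 -0.0664  0.018 ] rect 611.5 -73.1 34.3 109.7 24.0
  tri [ 0.6055 -0.0742 -0.0038] [5.9, 5.6, 7.4]
medT [119.2 248.8] [104, 235, 32, 29, 717] z-plane [0.4542 0.3789 0.018 ] rect 454.0 378.9 35.3 35.2 43.3
medT [148.6 223.5] [142, 217, 14, 14, 147] z-plane [0.457  0.3799 0.018 ] rect 456.9 380.1 34.4 32.9 45.7
  tri [0.4563 0.3773 0.0234] [0.8, 0.8]
jar [246.1  90.8] [218, 60, 57, 62, 2763] z-plane [0.6258 0.2246 0.069 ] rect 625.5 224.8 52.4 50.9 0.2
jar [211.3 158.7] [195, 135, 37, 38, 711] z-plane [0.6185 0.2085 0.069 ] rect 619.0 214.5 126.2 72.1 60.5
  tri [0.6324 0.2246 0.0046] [5.4, 5.4]
```

```bash
python3 - <<'E'
from seg import *
S=eyes.get_image("side");T=eyes.get_image("top");w2=pickle.load(open("w2.pkl","rb"))["d"]
print(proj(S,[.6258,.2246,.069]),proj(S,[.6258,.2246,0]),proj(T,[.6258,.2246,0]))
# lid/underside from networks and two views
r=eyes.regions_of("side","lidded_jar")[0]["bbox"];print(r)
print(tri([(S,((r[0]+r[2])/2,r[1]+4)),(w2,(246.1,90.8))]))
print(go([.6258,.2246,.13],-90),go([.6258,.2246,.04],-90))
E
```

```text
[313.64484668 177.58055238] [312.61499378 197.02191065] [209.73292378 162.34965623]
[303.0, 170.4, 324.0, 204.6]
(array([0.62490161, 0.22379807, 0.08038751]), [0.2, 0.2])
t=5.1 d=[ 0.1757 -0.0518  0.2388] spin=0.0004 (q6=1.80; +pos spin alt -0.4996) t=5.1 d=[ 0.1757 -0.0518  0.4188] spin=0.0004 (q6=1.80; +pos spin alt -0.4996)
```

```bash
python3 -m creep '[[1,0.176,-0.052,0.18,0],[1,0.176,-0.052,0.23,0],[1,0.176,-0.052,0.23,0],[1,0.176,-0.052,0.24,0],[1,0.176,-0.052,0.3,0],[1,0.176,-0.052,0.36,0],[1,0.176,-0.052,0.42,0],[1,0.176,-0.052,0.42,0],[1,0.176,-0.052,0.42,0]]' 60
python3 - <<'E'
from h import *
st();print(go([.6258,.2246,.04],-90))
E
```

```text
clock: 6.0
position: [0.626, 0.2247, 0.0403]
ee_rot: [0.0, 1.0, 0.001, 0.0]
contact_force: [0.5, -0.4, 1.1]
width: 0.0851
gripper_force: 0.0
t6.00 [0.626  0.2247 0.0403] yaw-89.8 F [ 0.5 -0.4  1.1] w0.0851 g0 q6 1.81
t=6.0 d=[-0.0003  0.0003  0.0005] spin=0.0005 (q6=1.81; +pos spin alt -0.4995)
```

```bash
python3 -m creep '[[0.6,0,0,0,0],[0.6,0,0,0,0],[0.6,0,0,0,0],[0.6,0,0,0,0],[0.6,0,0,0,0],[0.6,0,0,0,0],[0.6,0,0,-0.02,0],[0.6,0,0,-0.08,0],[0.6,0,0,-0.16,0],[0.6,0,0,-0.16,0]]' 40
python3 - <<'E'
from h import *
st();print(go([.4496,.0777,.12],-90))
E
```

```text
clock: 7.0
position: [0.63, 0.2257, 0.1262]
ee_rot: [-0.001, 1.0, 0.001, 0.006]
contact_force: [0.4, 0.7, 1.6]
width: 0.0512
gripper_force: 0.0
t7.00 [0.63   0.2257 0.1262] yaw-89.8 F [0.4 0.7 1.6] w0.0512 g0 q6 1.81
t=7.0 d=[-0.3618  0.2951  0.0073] spin=0.0005 (q6=1.81; +pos spin alt -0.4995)
```

```bash
python3 look.py w3 lidded_jar; python3 - <<'E'
from h import *
S=eyes.get_image("side")["frame"][100:260,230:400];cv2.imwrite("pics/s3.png",cv2.resize(S[:,:,::-1],None,fx=3,fy=3))
m=np.hstack([cv2.imread("pics/w3.png"),cv2.resize(S[:,:,::-1],(240,420))]);cv2.imwrite("pics/m3.png",m)
E
```

```text
t7.05 [0.6284 0.2253 0.1235] yaw-89.8 F [-0.2  0.2 -0.2] w0.0510 g0 q6 1.81
lidded_jar [([272.8, 203.2], 0.67)] [([234.0, 172.0, 318.0, 266.0], 0.89)]
```

View pics/m3.png

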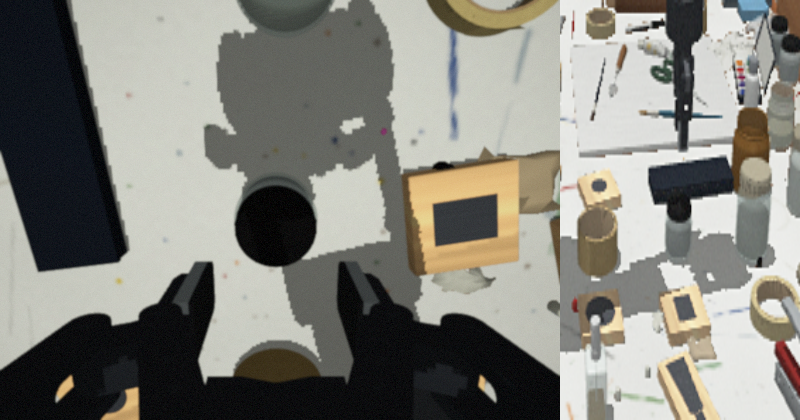

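```bash
python3 - <<'E'
from seg import *
w=pickle.load(open("w3.pkl","rb"))["d"];w2=pickle.load(open("w2.pkl","rb"))["d"]
for n,d,uv in[("w2",w2,(246,91)),("w3",w,(275,225))]:
    c,s,_=blob(d["frame"],uv,35,45);print(n,c,s,atz(d,c,.069),proj(d,[.6258,.2246,0.069]))
st=manip.get_state();print(proj(w,st["position"]),proj(w,st["position"]-[0,0,.014]))
E
```

```text
w2 [246.10712993  90.83604777] [218, 60, 57, 62, 2763] [0.62577827 0.22461128 0.069     ] [246.11917666  90.81078424]
w3 [275.20904403 225.57655692] [236, 186, 80, 80, 5042] [0.62854585 0.22569272 0.069     ] [276.88656299 229.65690276]
[277.39964503 258.82817541] [277.30257876 249.55610401]
```

```bash
python3 -m creep '[[1,0,0,0,0],[1,0,0,0,0],[1,0,0,0,0],[1,0,0,0,0],[1,0,0,0,0]]' 90; python3 - <<'E'
from h import *
st();print(go([.6285,.2257,.038],-90))
E
```

```text
clock: 7.7
position: [0.6259, 0.2247, 0.1191]
ee_rot: [0.0, 1.0, 0.001, -0.0]
contact_force: [-0.1, 0.5, -0.3]
width: 0.0854
gripper_force: 0.0
t7.70 [0.6259 0.2247 0.1191] yaw-89.8 F [-0.1  0.5 -0.3] w0.0854 g0 q6 1.81
t=7.7 d=[ 0.0053 -0.0021  0.1623] spin=0.0004 (q6=1.81; +pos spin alt -0.4996)
```

```bash
python3 -m creep '[[1,0.005,-0.002,0.06,0],[1,0.005,-0.002,0.12,0],[1,0.005,-0.002,0.162,0],[1,0.005,-0.002,0.162,0],[0.6,0.005,-0.002,0.162,0],[0.6,0.005,-0.002,0.162,0],[0.6,0.005,-0.002,0.162,0],[0.6,0.005,-0.002,0.162,0],[0.6,0.005,-0.002,0.162,0],[0.6,0.005,-0.002,0.162,0]]' 90; python3 - <<'E'
from h import *
st()
E
```

```text
clock: 8.7
position: [0.6286, 0.2257, 0.0388]
ee_rot: [-0.0, 1.0, 0.001, 0.0]
contact_force: [-0.6, -0.4, -0.5]
width: 0.0514
gripper_force: 0.0
t8.70 [0.6286 0.2257 0.0388] yaw-89.8 F [-0.6 -0.4 -0.5] w0.0514 g0 q6 1.81
```

```bash
python3 look.py w4 lidded_jar; python3 - <<'E'
from h import *
S=eyes.get_image("side")["frame"][120:225,250:380];print(eyes.regions_of("side","lidded_jar")[0]["bbox"])
m=np.hstack([cv2.imread("pics/w4.png")[:,120:440],cv2.resize(S[:,:,::-1],(480,420),interpolation=2)]);cv2.imwrite("pics/m4.png",m)
E
```

```text
t8.75 [0.6285 0.2257 0.0386] yaw-89.8 F [0.1 0.6 0.3] w0.0511 g0 q6 1.81
lidded_jar [([276.5, 236.4], 0.85)] [([214.0, 190.0, 339.0, 344.0], 0.71)]
[306.2, 175.4, 324.1, 202.8]
```

View pics/m4.png

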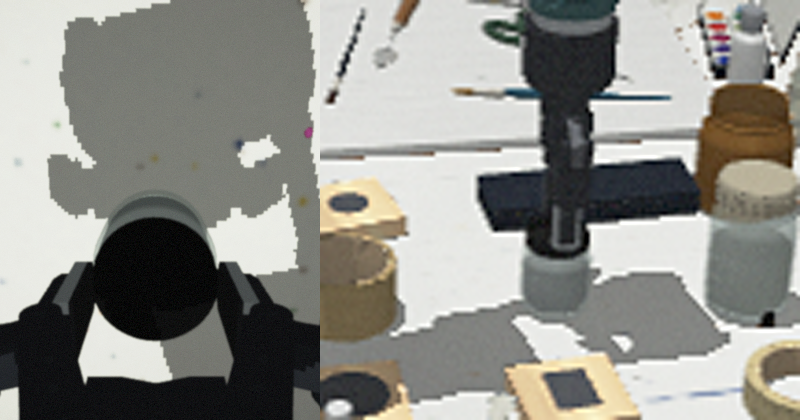

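```bash
python3 - <<'E'
from h import *
S=eyes.get_image("side")
for y in (.18,.19,.20):
  print(y,[proj(S,[.6285,y,z]).round(1).tolist() for z in (.02,.03,.04,.05,.06,.07)])
f=S["frame"];print(f[170:206,316].mean(1).round().tolist());print(f[170:206,313].mean(1).round().tolist());print(f[195,296:332].mean(1).round().tolist())
E
```

```text
0.18 [[315.7, 198.6], [315.8, 195.8], [316.0, 192.9], [316.2, 190.0], [316.3, 187.1], [316.5, 184.2]]
0.19 [[315.2, 197.0], [315.4, 194.2], [315.6, 191.3], [315.7, 188.4], [315.9, 185.5], [316.1, 182.6]]
0.2 [[314.8, 195.4], [315.0, 192.5], [315.1, 189.7], [315.3, 186.8], [315.4, 183.9], [315.6, 181.0]]
[40.0, 39.0, 38.0, 54.0, 38.0, 39.0, 34.0, 39.0, 28.0, 32.0, 32.0, 80.0, 67.0, 22.0, 38.0, 138.0, 130.0, 128.0, 110.0, 104.0, 104.0, 103.0, 104.0, 103.0, 100.0, 102.0, 101.0, 100.0, 114.0, 128.0, 124.0, 183.0, 238.0, 233.0, 234.0, 233.0]
[39.0, 52.0, 101.0, 97.0, 103.0, 104.0, 100.0, 101.0, 103.0, 104.0, 108.0, 102.0, 35.0, 15.0, 42.0, 148.0, 138.0, 135.0, 113.0, 107.0, 107.0, 107.0, 105.0, 104.0, 104.0, 103.0, 103.0, 100.0, 127.0, 128.0, 121.0, 242.0, 234.0, 233.0, 229.0, 232.0]
[233.0, 233.0, 236.0, 239.0, 243.0, 176.0, 119.0, 121.0, 125.0, 121.0, 109.0, 103.0, 103.0, 102.0, 100.0, 105.0, 105.0, 103.0, 101.0, 102.0, 102.0, 102.0, 99.0, 101.0, 95.0, 115.0, 128.0, 132.0, 132.0, 129.0, 130.0, 132.0, 129.0, 134.0, 130.0, 131.0]
```

```bash
python3 -m creep '[[1,0,0,0,0],[1,0,0,0,0],[1,0,0,0,0],[1,0,0,0,0],[1,0,0,0,0],[1,0,0,0.02,0],[1,0,0,0.04,0],[1,0,0,0.044,0],[1,0,0,0.044,0]]' 60;  python3 - <<'E'
from h import *
st();S=eyes.get_image("side")["frame"][120:225,250:380]
W=eyes.get_image("wrist")["frame"]
m=np.hstack([W[:,120:440,::-1],cv2.resize(S[:,:,::-1],(480,420),interpolation=2)]);cv2.imwrite("pics/m5.png",m)
E
```

```text
clock: 9.9
position: [0.6276, 0.2255, 0.0151]
ee_rot: [0.0, 1.0, 0.001, -0.001]
contact_force: [-0.4, 0.2, 0.2]
width: 0.0853
gripper_force: 0.0
t9.90 [0.6276 0.2255 0.0151] yaw-89.8 F [-0.4  0.2  0.2] w0.0853 g0 q6 1.81
```

View pics/m5.png

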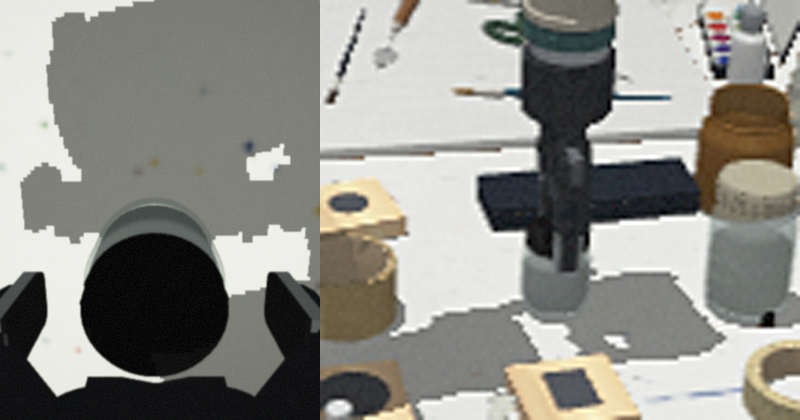

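```bash
python3 -m creep '[[1,0.001,0,0.006,0],[1,0.001,0,0.012,0],[1,0.001,0,0.018,0],[1,0.001,0,0.024,0],[1,0.001,0,0.024,0]]' 60;  python3 -m creep '[[1,0,0,0.006,0],[1,0,0,0.012,0],[1,0,0,0.018,0],[1,0,0,0.022,0],[1,0,0,0.022,0]]' 60;  python3 - <<'E'
from h import *
s=manip.get_state();st();print(s["qpos"])
S=eyes.get_image("side");f=S["frame"]
cv2.imwrite("pics/m6.png",cv2.resize(f[140:215,270:360,::-1],(720,600),interpolation=2))
E
```

```text
clock: 10.5
position: [0.6284, 0.2255, 0.0037]
ee_rot: [0.0, 1.0, 0.001, -0.001]
contact_force: [-0.1, 0.2, 0.2]
width: 0.0854
gripper_force: 0.0
clock: 11.0
position: [0.6286, 0.2256, -0.0071]
ee_rot: [0.0, 1.0, 0.001, -0.0]
contact_force: [-0.1, -0.2, -0.9]
width: 0.0858
gripper_force: 0.0
t11.00 [ 0.6286  0.2256 -0.0071] yaw-89.8 F [-0.1 -0.2 -0.9] w0.0858 g0 q6 1.81
[ 2.40504761e-01  5.79353144e-01  1.56903910e+00 -1.01056048e-04
  9.93998729e-01  1.80862263e+00]
```

View pics/m6.png

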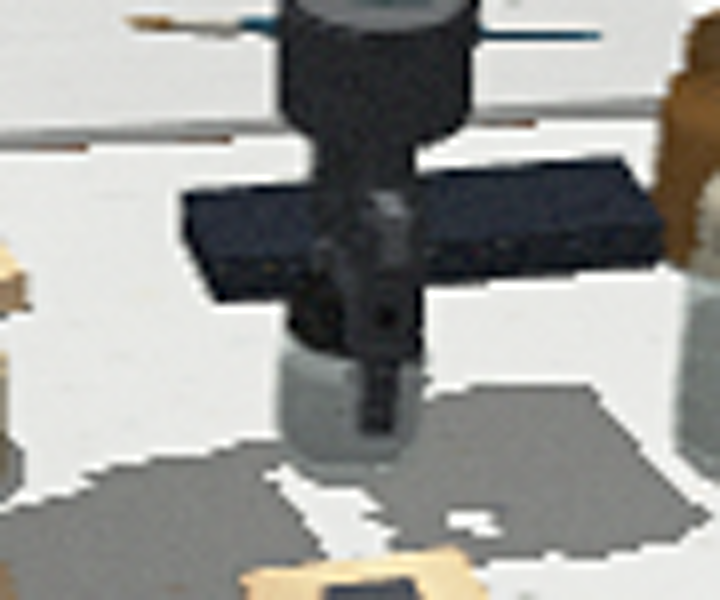

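```bash
python3 -m creep '[[0.6,0,0,0,0],[0.6,0,0,0,0],[0.6,0,0,0,0],[0.6,0,0,0,0],[0.6,0,0,0,0],[0.6,0,0,0,0]]' 60;  python3 -c "
from h import *
st()"
```

```text
clock: 11.65
position: [0.6294, 0.226, -0.0059]
ee_rot: [-0.0, 1.0, 0.001, 0.001]
contact_force: [0.4, 1.6, 6.2]
width: 0.0575
gripper_force: 65.7
t11.65 [ 0.6294  0.226  -0.0059] yaw-89.8 F [0.4 1.6 6.2] w0.0575 g66 q6 1.81
```

```bash
python3 -m creep '[[0.6,0,0,-0.04,0],[0.6,0,0,-0.08,0],[0.6,0,0,-0.14,0],[0.6,-0.06,0.05,-0.14,0],[0.6,-0.12,0.1,-0.14,0],[0.6,-0.18,0.15,-0.14,0],[0.6,-0.24,0.2,-0.14,0],[0.6,-0.3,0.25,-0.14,0],[0.6,-0.358,0.296,-0.14,0],[0.6,-0.358,0.296,-0.14,0]]';  python3 -m creep '[[0.6,0,0,0,0],[0.6,0,0,0,0],[0.6,0,0,0,0]]'; python3 look.py w7 lidded_jar jar_tablet; python3 -c "
from h import *
print(go([.4496,.0777,.0125],-90))"
```

```text
clock: 12.65
position: [0.4419, 0.075, 0.0613]
ee_rot: [0.001, 1.0, 0.001, -0.006]
contact_force: [0.2, 0.1, -5.0]
width: 0.0575
gripper_force: 66.5
clock: 12.95
position: [0.4512, 0.0776, 0.0632]
ee_rot: [0.0, 1.0, 0.002, 0.0]
contact_force: [0.1, 0.4, -4.0]
width: 0.0576
gripper_force: 66.5
t13.00 [0.4511 0.0776 0.0632] yaw-89.8 F [ 0.6  0.1 -5.4] w0.0574 g67 q6 1.59
lidded_jar [([277.9, 264.1], 0.86)] [([186.0, 211.0, 364.0, 387.0], 0.96)]
jar_tablet [([278.0, 224.4], 0.86), ([522.9, 240.8], 0.21)] [([199.0, 154.0, 343.0, 265.0], 0.66)]
t=13.2 d=[-0.0019 -0.0005  0.1014] spin=0.0005 (q6=1.59; +pos spin alt -0.4995)
```

View pics/w7.png

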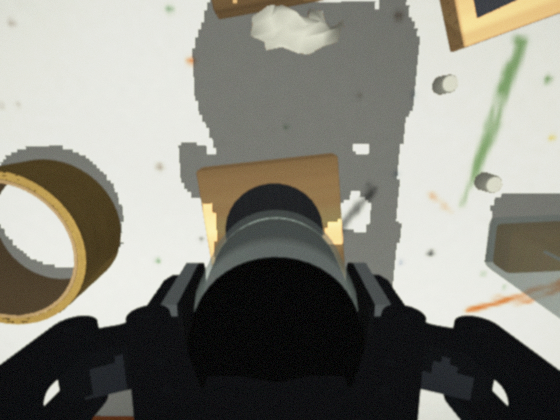

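```bash
python3 - <<'E'
from seg import *
d=pickle.load(open("w7.pkl","rb"))["d"]
a=np.linspace(0,2*np.pi,40)
for r,z in((.0255,.139),(.03,.127)):
  P=np.array([proj(d,[.4512+r*np.cos(t),.0776+r*np.sin(t),z]) for t in a]);print(P.min(0),P.max(0))
g=cv2.cvtColor(d["frame"],cv2.COLOR_RGB2GRAY);print(g[205:275,275].tolist(),g[335,180:200].tolist(),g[335,352:372].tolist())
E
```

```text
[187.34572621 269.51858614] [362.03225438 421.43452249]
[181.98157478 239.62532464] [367.42608906 403.98230054]
[31, 33, 33, 34, 48, 61, 68, 66, 73, 69, 73, 90, 118, 115, 94, 74, 71, 75, 71, 74, 74, 72, 75, 71, 70, 71, 71, 73, 75, 75, 75, 74, 81, 84, 85, 90, 92, 97, 96, 100, 99, 99, 102, 102, 102, 103, 102, 102, 101, 104, 94, 74, 46, 18, 0, 8, 7, 5, 9, 7, 8, 6, 7, 10, 12, 12, 13, 8, 6, 3] [14, 15, 20, 10, 11, 17, 15, 13, 14, 11, 1, 10, 9, 8, 3, 5, 3, 11, 9, 16] [10, 7, 9, 13, 0, 11, 6, 10, 10, 2, 10, 9, 12, 14, 11, 17, 14, 22, 15, 19]
```

```bash
python3 -m creep '[[0.6,-0.002,-0.001,0.04,0],[0.6,-0.002,-0.001,0.08,0],[0.6,-0.002,-0.001,0.094,0],[0.6,-0.002,-0.001,0.098,0],[0.6,-0.002,-0.001,0.1,0],[0.6,-0.002,-0.001,0.102,0],[0.6,-0.002,-0.001,0.102,0]]';python3 -c "
from h import *
st();print(go([.4496,.0777,.011],-90))"
```

```text
clock: 13.9
position: [0.4499, 0.0777, 0.0129]
ee_rot: [0.0, 1.0, 0.001, 0.001]
contact_force: [-0.7, 0.3, -4.8]
width: 0.0578
gripper_force: 66.5
t13.90 [0.4499 0.0777 0.0129] yaw-89.8 F [-0.7  0.3 -4.8] w0.0578 g67 q6 1.59
t=13.9 d=[-0.0007 -0.      0.0039] spin=0.0005 (q6=1.59; +pos spin alt -0.4995)
```

```bash
python3 -m creep '[[0.6,0,0,0.003,0],[0.6,0,0,0.003,0],[0.6,0,0,0.003,0],[0.6,0,0,0.003,0]]';python3 -c "
from h import *
st()"
```

```text
clock: 14.3
position: [0.4502, 0.0777, 0.0121]
ee_rot: [0.0, 1.0, 0.001, 0.001]
contact_force: [-2.1, 0.5, 6.3]
width: 0.0577
gripper_force: 67.6
t14.30 [0.4502 0.0777 0.0121] yaw-89.8 F [-2.1  0.5  6.3] w0.0577 g68 q6 1.59
```

```bash
python3 -m creep '[[0.75,0,0,0,0],[0.85,0,0,0,0],[1,0,0,0,0],[1,0,0,0,0],[1,0,0,-0.08,0],[1,0,0,-0.16,0],[1,0,0,-0.24,0],[1,0,0,-0.34,0],[1,0,0,-0.34,0],[1,0,0,-0.34,0]]';python3 look.py w8 lidded_jar jar_tablet spray_bottle; python3 - <<'E'
from seg import *
d=pickle.load(open("w8.pkl","rb"))["d"]
c,s,_=blob(d["frame"],proj(d,[.4496,.0777,.087]),35,60);print(c,s,atz(d,c,.087),proj(d,[.4496,.0777,.087]))
# w1 measurement of medium and spray
w1=pickle.load(open("w1.pkl","rb"))["d"]
for n,X in(("med",(.451,-.229)),("spr",(.443,-.085))): print(n,[proj(w1,[*X,z]).round(1).tolist() for z in(0,.075,.094,.116)])
E
```

```text
clock: 15.3
position: [0.45, 0.0777, 0.1819]
ee_rot: [0.0, 1.0, 0.001, 0.002]
contact_force: [0.3, -0.4, -0.7]
width: 0.0851
gripper_force: 0.0
t15.35 [0.4488 0.0777 0.1805] yaw-89.8 F [ 0.  -0.1 -0. ] w0.0854 g0 q6 1.59
lidded_jar [([274.3, 192.0], 0.95)] [([239.0, 162.0, 312.0, 248.0], 0.95)]
jar_tablet [] [([225.0, 140.0, 324.0, 241.0], 0.7)]
spray_bottle [([443.3, 198.2], 0.79), ([531.5, 286.4], 0.7)] [([418.0, 181.0, 528.0, 246.0], 0.73), ([509.0, 264.0, 559.0, 335.0], 0.57)]
[275.36912752 209.80743418] [241, 175, 70, 71, 3874] [0.44897671 0.07735706 0.087     ] [274.91046163 208.9944823 ]
med [[363.4, 247.7], [380.6, 273.4], [386.1, 281.5], [393.3, 292.2]]
spr [[245.1, 253.4], [239.3, 280.1], [237.5, 288.6], [235.1, 299.6]]
```

```bash
python3 -m creep '[[1,0.04,0.1,-0.1,0],[1,0.04,0.2,-0.1,0],[1,0.04,0.3,-0.1,0],[1,0.04,0.4,-0.1,0],[1,0.04,0.5,-0.1,0],[1,0.04,0.5,-0.1,0],[1,0.04,0.5,-0.1,0],[1,0.04,0.5,-0.1,0]]';python3 look.py w9 medium_bottle spray_bottle paint_tube tube_cap tube_tablet
```

```text
clock: 16.45
position: [0.4696, -0.1719, 0.2302]
ee_rot: [-0.001, 1.0, 0.001, -0.001]
contact_force: [0.7, 0.3, 0.4]
width: 0.0854
gripper_force: 0.0
t16.50 [ 0.4697 -0.1712  0.2304] yaw-89.8 F [ 0.   1.1 -0.4] w0.0855 g0 q6 1.08
medium_bottle [([342.3, 198.7], 0.9)] [([323.0, 177.0, 372.0, 233.0], 0.73)]
spray_bottle [([290.0, 281.3], 0.96), ([202.0, 206.7], 0.88)] [([265.0, 262.0, 321.0, 348.0], 0.96), ([160.0, 191.0, 225.0, 248.0], 0.91)]
paint_tube [([335.6, 14.6], 0.77), ([379.6, 52.8], 0.5), ([183.6, 43.0], 0.31)] [([295.0, 0.0, 379.0, 64.0], 0.95)]
tube_cap [([375.4, 51.9], 0.62), ([333.8, 15.5], 0.52)] [([296.0, 0.0, 378.0, 60.0], 0.89), ([327.0, 178.0, 372.0, 230.0], 0.32)]
tube_tablet [([180.2, 40.2], 0.74), ([341.8, 197.3], 0.24)] [([103.0, 0.0, 250.0, 100.0], 0.89)]
```

View pics/w9.png

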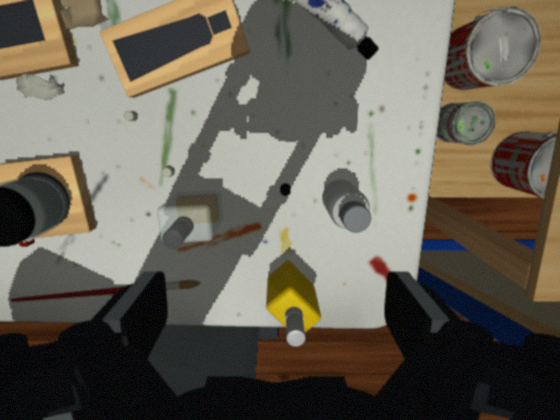

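```bash
python3 - <<'E'
from seg import *
w1=pickle.load(open("w1.pkl","rb"));w9=pickle.load(open("w9.pkl","rb"));a=w1["d"];b=w9["d"]
print("med z0",atz(a,(377.1,251.9),0),atz(b,(342.3,198.7),0),tri([(a,(377.1,251.9)),(b,(342.3,198.7))]))
print("cap",atz(b,(355.5,216),.094))
print("spr z0",atz(a,(249.5,259.3),0),atz(b,(202,206.7),0),tri([(a,(249.5,259.3)),(b,(202,206.7))]))
f=b["frame"][:,:,::-1]
def c(f,x,y,w,h,k):return cv2.resize(f[y:y+h,x:x+w],None,fx=k,fy=k,interpolation=2)
cv2.imwrite("pics/c9.png",np.hstack([c(f,310,165,80,80,5),c(f,150,180,80,80,5)]))
E
```

```text
med z0 [ 0.44558393 -0.24614643  0.        ] [ 0.44634055 -0.24691129  0.        ] (array([ 0.44623852, -0.24630629,  0.000913  ]), [0.5, 0.5])
cap [ 0.45214895 -0.24144473  0.094     ]
spr z0 [ 0.43526803 -0.09029722  0.        ] [ 0.43689876 -0.08950937  0.        ] (array([ 0.4388126 , -0.09106124,  0.00830966]), [0.2, 0.2])
```

View pics/c9.png

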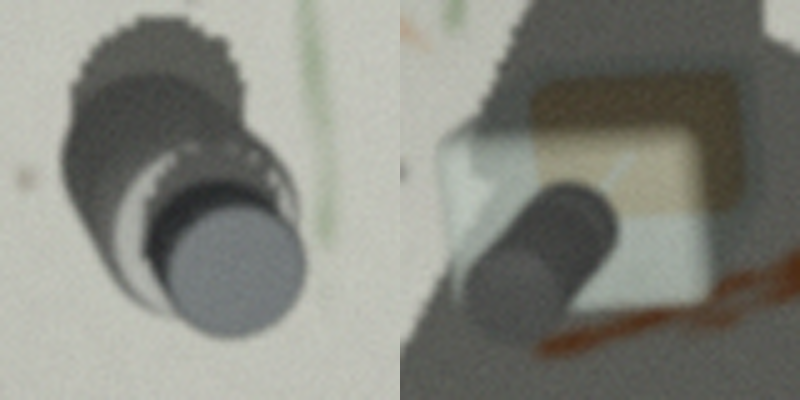

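```bash
python3 - <<'E'
from seg import *
b=pickle.load(open("w9.pkl","rb"))["d"]
q=lambda x,y,z,ox,oy:atz(b,(ox+x/5-.4,oy+y/5-.4),z).round(4)
print("cap",q(235,270,.094,310,165))
print("head",q(115,293,.116,150,180))
for z in(.075,):
  print("TL",q(42,148,z,150,180),"TR",q(298,124,z,150,180),"BR",q(312,305,z,150,180))
print(go([.448,-.244,.08],-90),go([.448,-.244,.0],-90))
E
```

```text
cap [ 0.4498 -0.2425  0.094 ]
head [ 0.4392 -0.0882  0.116 ]
TL [ 0.4531 -0.0647  0.075 ] TR [ 0.4577 -0.1117  0.075 ] BR [ 0.4228 -0.1127  0.075 ]
t=17.0 d=[-0.0447  0.1439  0.302 ] spin=0.0005 (q6=1.08; +pos spin alt -0.4995) t=17.0 d=[-0.0447  0.1439  0.462 ] spin=0.0005 (q6=1.08; +pos spin alt -0.4995)
```

```bash
python3 - <<'E'
from seg import *
b=pickle.load(open("w9.pkl","rb"))["d"]
print("yellow base",atz(b,(290,281.3),0),"head",atz(b,(295,338),.116),"body near corner",atz(b,(290,262),.075))
print(go([.449,-.2433,.08],-90),go([.449,-.2433,.006],-90))
E
python3 -m creep '[[1,-0.042,0.144,0.1,0],[1,-0.042,0.144,0.2,0],[1,-0.042,0.144,0.25,0],[1,-0.042,0.144,0.25,0],[1,-0.042,0.144,0.25,0]]'; python3 look.py w10 medium_bottle
```

```text
yellow base [ 0.34547978 -0.18962045  0.        ] head [ 0.34624107 -0.18959196  0.116     ] body near corner [ 0.40138364 -0.1860818   0.075     ]
t=17.0 d=[-0.0427  0.1425  0.302 ] spin=0.0005 (q6=1.08; +pos spin alt -0.4995) t=17.0 d=[-0.0427  0.1425  0.45  ] spin=0.0005 (q6=1.08; +pos spin alt -0.4995)
clock: 17.5
position: [0.4489, -0.244, 0.1057]
ee_rot: [-0.001, 1.0, 0.001, -0.001]
contact_force: [-0.0, -0.2, 0.7]
width: 0.0854
gripper_force: 0.0
t17.55 [ 0.4503 -0.2446  0.1073] yaw-89.8 F [-0.5 -0.2  0.7] w0.0855 g0 q6 0.93
medium_bottle [([278.3, 202.0], 0.62)] [([244.0, 182.0, 305.0, 265.0], 0.74)]
```

View pics/w10.png

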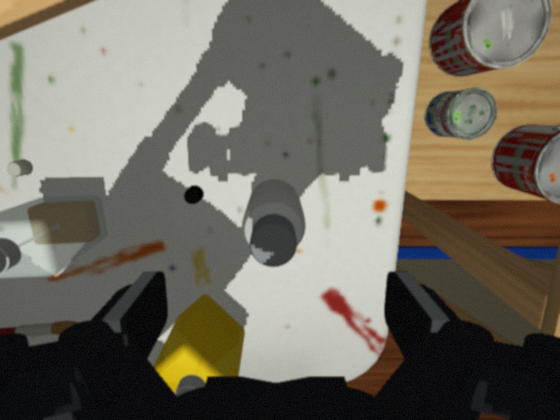

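```bash
python3 - <<'E'
from seg import *
b=pickle.load(open("w10.pkl","rb"))["d"];w9=pickle.load(open("w9.pkl","rb"))["d"]
c=atz(b,(273.3,240),.094);print(c,tri([(b,(273.3,240)),(w9,(356.6,218.6))]),[proj(b,[c[0],c[1],z]) for z in (0,.094)])
a=np.linspace(0,6.28,60);P=np.array([proj(b,[c[0]+.0125*np.cos(t),c[1]+.0125*np.sin(t),.094]) for t in a]);print(P.min(0),P.max(0))
g=cv2.cvtColor(b["frame"],cv2.COLOR_RGB2GRAY);print(g[200:280,273].tolist());print(g[240,240:310].tolist())
print(go([c[0],c[1],.006],-90))
E
```

```text
[ 0.4526183  -0.24309998  0.094     ] (array([ 0.44953301, -0.24337068,  0.08870436]), [1.2, 1.2]) [array([274.02371047, 199.78426928]), array([273.3, 240. ])]
[249.31872341 216.87852659] [297.27690556 262.3019071 ]
[86, 87, 88, 98, 99, 97, 97, 96, 95, 99, 97, 96, 92, 87, 64, 53, 50, 52, 47, 57, 51, 50, 53, 55, 53, 60, 57, 65, 58, 53, 63, 56, 56, 57, 60, 56, 57, 55, 59, 63, 58, 59, 58, 58, 60, 55, 59, 55, 62, 60, 59, 68, 92, 97, 92, 78, 64, 61, 56, 60, 59, 54, 56, 58, 55, 70, 119, 176, 197, 206, 210, 209, 208, 210, 204, 207, 208, 205, 208, 207]
[98, 96, 98, 99, 98, 110, 135, 166, 180, 162, 109, 61, 57, 59, 59, 58, 58, 55, 58, 61, 59, 61, 59, 54, 56, 61, 63, 57, 57, 60, 58, 57, 59, 58, 57, 59, 57, 58, 58, 58, 54, 58, 58, 61, 57, 58, 56, 65, 60, 54, 57, 56, 60, 57, 52, 55, 72, 85, 89, 91, 106, 152, 194, 208, 212, 211, 212, 212, 210, 213]
t=17.6 d=[ 0.0018 -0.0043  0.205 ] spin=0.0006 (q6=0.93; +pos spin alt -0.4994)
```

```bash
python3 -m creep '[[1,0.002,-0.003,0.06,0],[1,0.002,-0.003,0.12,0],[1,0.002,-0.003,0.16,0],[1,0.002,-0.003,0.19,0],[1,0.002,-0.003,0.205,0],[1,0.002,-0.003,0.205,0]]'; python3 - <<'E'
from h import *
st();f=eyes.get_image("side")["frame"]
cv2.imwrite("pics/m11.png",cv2.resize(f[220:320,210:320,::-1],(660,600),interpolation=2))
E
```

```text
clock: 18.25
position: [0.451, -0.2428, 0.0041]
ee_rot: [0.0, 1.0, 0.002, 0.001]
contact_force: [-0.1, 0.4, -0.4]
width: 0.0855
gripper_force: 0.0
t18.25 [ 0.451  -0.2428  0.0041] yaw-89.8 F [-0.1  0.4 -0.4] w0.0855 g0 q6 0.94
```

View pics/m11.png

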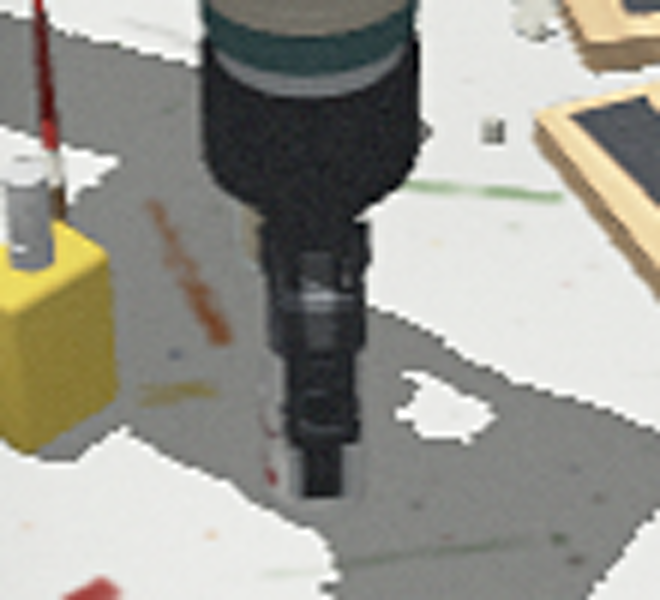

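```bash
python3 -m creep '[[0.3,0,0,0,0],[0.3,0,0,0,0],[0.3,0,0,0,0],[0.3,0,0,0,0],[0.3,0,0,0,0],[0.3,0,0,0,0],[0.3,0,0,0,0],[0.3,0,0,0,0],[0.3,0,0,0,0]]' 40; python3 - <<'E'
from h import *
st();print(go([.451,-.2428,.10],-90));
E
```

```text
clock: 19.2
position: [0.4506, -0.243, 0.0042]
ee_rot: [0.0, 1.0, 0.001, 0.001]
contact_force: [0.1, 1.0, 6.5]
width: 0.0378
gripper_force: 39.9
t19.20 [ 0.4506 -0.243   0.0042] yaw-89.8 F [0.1 1.  6.5] w0.0378 g40 q6 0.94
t=19.2 d=[ 0.001  -0.0004 -0.1916] spin=0.0004 (q6=0.94; +pos spin alt -0.4996)
```

```bash
python3 -m creep '[[0.3,0,0,-0.06,0],[0.3,0,0,-0.14,0],[0.3,0,0,-0.23,0],[0.3,0,0,-0.32,0],[0.3,0,-0.02,-0.33,0],[0.3,0,-0.09,-0.33,0],[0.3,0,-0.18,-0.33,0],[0.3,0,-0.27,-0.33,0],[0.3,0,-0.36,-0.33,0],[0.3,0,-0.45,-0.33,0]]'; python3 -m creep '[[0.3,0,-0.09,0,0],[0.3,0,-0.18,0,0],[0.3,0,-0.27,0,0],[0.3,0,-0.36,0,0],[0.3,0,-0.45,0,0],[0.3,0,-0.54,0,0],[0.3,0,-0.63,0,0],[0.3,0,-0.72,0,0],[0.3,0,-0.79,0,0],[0.3,0,-0.79,0,0]]';python3 - <<'E'
from h import *
st();print(go([.4542,.3789,.06],-90));
E
```

```text
clock: 20.2
position: [0.4485, -0.0159, 0.1675]
ee_rot: [-0.0, 1.0, 0.001, -0.001]
contact_force: [0.9, -0.2, -0.8]
width: 0.0377
gripper_force: 40.6
clock: 21.2
position: [0.4476, 0.3815, 0.1668]
ee_rot: [-0.001, 1.0, 0.003, -0.001]
contact_force: [0.0, 0.0, -1.2]
width: 0.0378
gripper_force: 40.7
t21.20 [0.4476 0.3815 0.1668] yaw-89.6 F [ 0.   0.  -1.2] w0.0378 g41 q6 2.15
t=21.2 d=[0.0134 0.0057 0.2136] spin=0.0011 (q6=2.15; +pos spin alt -0.4989)
```

```bash
python3 -m creep '[[0.3,0.01,0.005,0.08,0],[0.3,0.01,0.005,0.16,0],[0.3,0.01,0.005,0.214,0],[0.3,0.01,0.005,0.214,0],[0.3,0.01,0.005,0.214,0],[0.3,0.01,0.005,0.214,0]]';python3 look.py w12 medium_bottle medium_tablet;python3 - <<'E'
from h import *
st();print(go([.4542,.3789,.024],-90));
E
```

```text
clock: 21.8
position: [0.4548, 0.3751, 0.063]
ee_rot: [-0.001, 1.0, 0.001, 0.001]
contact_force: [-0.1, -0.2, -0.2]
width: 0.0375
gripper_force: 40.7
t21.85 [0.4549 0.3753 0.0633] yaw-89.9 F [ 0.1  1.  -1.9] w0.0377 g41 q6 2.14
medium_bottle [([276.9, 253.9], 0.64)] []
medium_tablet [([269.1, 220.6], 0.82)] [([182.0, 142.0, 352.0, 271.0], 0.65)]
t22.05 [0.4541 0.375  0.0626] yaw-89.8 F [ 1.3 -0.2 -0.3] w0.0377 g41 q6 2.14
t=22.1 d=[ 0.     -0.0076  0.0772] spin=0.0004 (q6=2.14; +pos spin alt -0.4996)
```

View pics/w12.png

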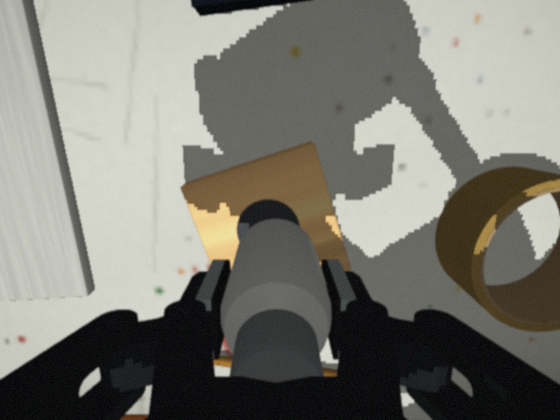

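```bash
python3 - <<'E'
from seg import *
d=pickle.load(open("w12.pkl","rb"))["d"]
g=cv2.cvtColor(d["frame"],cv2.COLOR_RGB2GRAY)
print(g[195:345,272].tolist())
T=[.4547,.3752]
for r,z in((.0195,.0588),(.0195,.1348),(.0125,.1348),(.0125,.1528)):
  P=np.array([proj(d,[T[0]+r*np.cos(t),T[1]+r*np.sin(t),z]) for t in np.linspace(0,6.28,60)]);print(r,z,P.min(0).round(1),P.max(0).round(1))
P=np.array([proj(d,[.4542+.0195*np.cos(t),.3789+.0195*np.sin(t),.018]) for t in np.linspace(0,6.28,60)]);print(P.min(0),P.max(0))
E
```

```text
[102, 102, 101, 93, 78, 45, 31, 26, 29, 24, 27, 30, 27, 27, 28, 27, 29, 29, 28, 28, 29, 25, 34, 46, 67, 81, 81, 80, 83, 83, 85, 85, 84, 83, 83, 77, 81, 87, 85, 84, 81, 87, 85, 85, 86, 86, 84, 89, 86, 84, 91, 86, 89, 88, 87, 88, 86, 88, 90, 91, 91, 92, 89, 89, 93, 85, 91, 87, 93, 90, 88, 89, 86, 90, 89, 90, 92, 92, 92, 88, 92, 90, 91, 93, 93, 93, 94, 97, 104, 102, 106, 106, 106, 103, 109, 104, 107, 105, 104, 106, 109, 108, 107, 105, 110, 109, 108, 107, 105, 107, 107, 108, 103, 97, 76, 60, 52, 48, 53, 50, 51, 51, 52, 57, 52, 55, 52, 51, 49, 52, 49, 51, 49, 55, 53, 54, 57, 51, 54, 50, 53, 54, 57, 52, 50, 53, 57, 55, 56, 53]
0.0195 0.0588 [236.1 214.6] [313.4 287.3]
0.0195 0.1348 [209.8 282.5] [338.7 395.4]
0.0125 0.1348 [233.  304.3] [315.6 376.7]
0.0125 0.1528 [225.1 340.6] [323.1 423.5]
[237.03245057 197.81957585] [300.65903129 258.69749462]
```

```bash
python3 -m creep '[[0.3,0.001,-0.008,0.02,0],[0.3,0.001,-0.008,0.05,0],[0.3,0.001,-0.008,0.068,0],[0.3,0.001,-0.008,0.074,0],[0.3,0.001,-0.008,0.078,0],[0.3,0.001,-0.008,0.081,0],[0.3,0.001,-0.008,0.081,0],[0.3,0.001,-0.008,0.081,0]]';python3 - <<'E'
from h import *
st();print(go([.455,.3789,.0215],-90));
E
```

```text
clock: 22.85
position: [0.4535, 0.3785, 0.0223]
ee_rot: [0.0, 1.0, 0.001, -0.0]
contact_force: [-3.2, -1.7, 6.1]
width: 0.0378
gripper_force: 41.4
t22.85 [0.4535 0.3785 0.0223] yaw-89.8 F [-3.2 -1.7  6.1] w0.0378 g41 q6 2.15
t=22.9 d=[ 0.0029 -0.0007  0.0015] spin=0.0004 (q6=2.15; +pos spin alt -0.4996)
```

```bash
python3 -m creep '[[0.3,0.002,-0.001,-0.005,0],[0.3,0.002,-0.001,-0.005,0],[0.3,0.002,-0.001,-0.002,0],[0.3,0.002,-0.001,-0.001,0],[0.3,0.002,-0.001,-0.001,0],[0.3,0.002,-0.001,-0.001,0]]';python3 -c "
from h import *
st()"
```

```text
clock: 23.45
position: [0.4557, 0.3796, 0.0223]
ee_rot: [-0.0, 1.0, 0.001, 0.001]
contact_force: [-0.2, -0.4, 5.5]
width: 0.0378
gripper_force: 41.3
t23.45 [0.4557 0.3796 0.0223] yaw-89.8 F [-0.2 -0.4  5.5] w0.0378 g41 q6 2.15
```

```bash
python3 -m creep '[[0.5,0,0,0,0],[0.6,0,0,0,0],[1,0,0,0,0],[1,0,0,0,0],[1,0,0,-0.08,0],[1,0,0,-0.16,0],[1,0,0,-0.24,0],[1,0,0,-0.34,0],[1,0,0,-0.4,0],[1,0,0,-0.4,0]]';python3 look.py w13 medium_bottle medium_tablet;python3 - <<'E'
from h import *
import pickle
d=pickle.load(open("w13.pkl","rb"))["d"]
cv2.imwrite("pics/c13.png",cv2.resize(d["frame"][140:300,190:370,::-1],None,fx=3.5,fy=3.5,interpolation=2))
for r,z in((.0195,.018),(.0195,.094),(.0125,.112)):
  P=np.array([proj(d,[.4542+r*np.cos(t),.3789+r*np.sin(t),z]) for t in np.linspace(0,6.28,60)]);print(r,z,P.min(0).round(1),P.max(0).round(1))
g=cv2.cvtColor(d["frame"],cv2.COLOR_RGB2GRAY);print(g[150:260,270].tolist())
print(go([.4392,-.0885,.26],-86))
E
```

```text
clock: 24.45
position: [0.4576, 0.3809, 0.227]
ee_rot: [-0.003, 1.0, 0.001, 0.005]
contact_force: [-0.4, -0.4, 0.9]
width: 0.0854
gripper_force: 0.0
t24.50 [0.4562 0.38   0.2239] yaw-89.8 F [-0.3 -0.4 -0.3] w0.0854 g0 q6 2.15
medium_bottle [([278.3, 187.8], 0.77)] [([260.0, 168.0, 298.0, 220.0], 0.65)]
medium_tablet [([278.6, 183.8], 0.9)] [([228.0, 137.0, 326.0, 234.0], 0.73)]
0.0195 0.018 [259.5 168. ] [296.6 204.7]
0.0195 0.094 [255.3 179.6] [301.2 224.5]
0.0125 0.112 [262.7 192. ] [293.9 222.4]
[168, 167, 167, 174, 170, 176, 175, 176, 175, 162, 127, 92, 82, 85, 83, 85, 84, 85, 85, 82, 74, 72, 71, 61, 71, 71, 67, 72, 71, 74, 82, 87, 107, 130, 123, 103, 86, 87, 84, 79, 69, 54, 44, 52, 61, 88, 109, 125, 130, 131, 130, 130, 131, 131, 128, 132, 131, 129, 132, 131, 130, 131, 129, 129, 131, 127, 130, 126, 120, 127, 148, 163, 163, 164, 161, 157, 151, 150, 153, 157, 172, 181, 185, 184, 182, 185, 184, 183, 187, 186, 190, 186, 184, 186, 186, 185, 186, 187, 188, 188, 185, 188, 187, 186, 190, 188, 188, 190, 189, 185]
t=24.7 d=[-0.0324  0.9342 -0.0792] spin=-0.0107 (q6=2.15; +pos spin alt 0.4893)
```

View pics/c13.png

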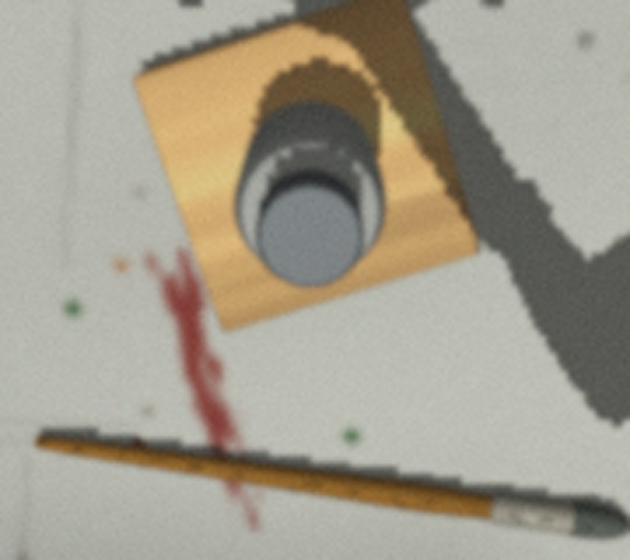

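```bash
python3 -m creep '[[1,-0.03,0.934,0,-0.26],[1,-0.03,0.934,0,-0.26],[1,-0.03,0.934,0,-0.26],[1,-0.03,0.934,0,-0.26],[1,-0.03,0.934,0,-0.26],[1,-0.03,0.934,0,-0.26],[1,-0.03,0.934,0,-0.26],[1,-0.03,0.934,0,-0.26],[1,-0.03,0.934,0,-0.26],[1,-0.03,0.934,0,-0.26]]';python3 -c "
from h import *
st();print(go([.4392,-.0885,.21],4))"
```

```text
clock: 25.7
position: [0.4417, -0.0642, 0.22]
ee_rot: [-0.001, 0.786, 0.618, -0.001]
contact_force: [0.5, 0.3, -0.1]
width: 0.0857
gripper_force: 0.0
t25.70 [ 0.4417 -0.0642  0.22  ] yaw-13.6 F [ 0.5  0.3 -0.1] w0.0857 g0 q6 -0.06
t=25.7 d=[-0.0483  0.0067  0.0199] spin=-0.0490 (q6=-0.06; +pos spin alt 0.4510)
```

```bash
python3 -m creep '[[1,-0.048,0.007,0.08,-0.049],[1,-0.048,0.007,0.1,-0.049],[1,-0.048,0.007,0.1,-0.049],[1,-0.048,0.007,0.1,-0.049],[1,-0.048,0.007,0.1,-0.049]]';python3 look.py w14 spray_bottle;python3 - <<'E'
import cv2,numpy as np
a=cv2.imread("pics/w14.png");cv2.imwrite("pics/c14.png",cv2.resize(a[130:330,180:380],None,fx=3,fy=3,interpolation=2))
E
```

```text
clock: 26.2
position: [0.441, -0.0867, 0.1719]
ee_rot: [0.0, 0.684, 0.729, 0.0]
contact_force: [0.1, -0.7, -0.2]
width: 0.0856
gripper_force: 0.0
t26.25 [ 0.4411 -0.0866  0.1721] yaw3.7 F [0.2 0.3 0.1] w0.0853 g0 q6 -0.41
spray_bottle [([276.8, 191.0], 0.96), ([175.1, 283.5], 0.87)] [([157.0, 260.0, 203.0, 348.0], 0.96), ([250.0, 164.0, 296.0, 237.0], 0.75)]
```

View pics/c14.png

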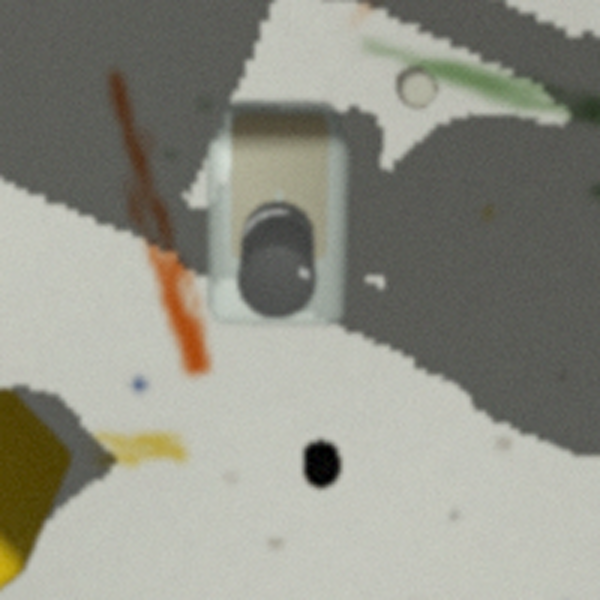

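```bash
python3 - <<'E'
from seg import *
d=pickle.load(open("w14.pkl","rb"))["d"];w9=pickle.load(open("w9.pkl","rb"))["d"]
h=atz(d,(272.2,223.5),.116);print(h,tri([(d,(272.2,223.5)),(w9,(172.6,238.2))]))
print("bodymid lower edge",atz(d,(272.5,237.2),.075),"TL",atz(d,(250,178),.075))
for e in [(250,180,250,235),(296,180,294.5,235)]:
  p=atz(d,e[:2],.075);q=atz(d,e[2:],.075);print(p,q,np.degrees(np.arctan2(*(p-q)[[1,0]])))
X=[.4392,-.0885]
for a in (2,4,6):
  c,s=np.cos(np.radians(a)),np.sin(np.radians(a))
  print(a,[proj(d,[X[0]+c*u-s*v,X[1]+s*u+c*v,.075]).round(1).tolist() for u,v in((-.018,.025),(.018,.025),(.018,-.025),(-.018,-.025))])
print(go([.4392,-.0885,.028],4))
E
```

```text
[ 0.43834695 -0.08704148  0.116     ] (array([ 0.43842676, -0.08760746,  0.11397782]), [0.1, 0.1])
bodymid lower edge [ 0.43968493 -0.11019687  0.075     ] TL [ 0.42042049 -0.06555893  0.075     ]
[ 0.42048693 -0.06703871  0.075     ] [ 0.42239368 -0.10950929  0.075     ] 92.57062064817951
[ 0.45419798 -0.06490553  0.075     ] [ 0.45637959 -0.10736504  0.075     ] 92.94132565817709
2 [[250.0, 176.1], [299.1, 177.5], [296.1, 241.9], [249.3, 240.7]]
4 [[248.8, 176.9], [297.9, 176.6], [297.3, 241.1], [250.5, 241.4]]
6 [[247.6, 177.8], [296.7, 175.8], [298.4, 240.3], [251.6, 242.2]]
t=26.4 d=[-0.0033 -0.0043  0.2883] spin=-0.0008 (q6=-0.41; +pos spin alt 0.4992)
```

```bash
python3 -m creep '[[1,-0.001,-0.004,0,0.002],[1,-0.001,-0.005,0.06,0.002],[1,-0.001,-0.005,0.12,0.002],[1,-0.001,-0.005,0.18,0.002],[1,-0.001,-0.005,0.22,0.002],[1,-0.001,-0.005,0.26,0.002],[1,-0.001,-0.005,0.288,0.002],[1,-0.001,-0.005,0.288,0.002]]'; python3 - <<'E'
from h import *
st();f=eyes.get_image("side")["frame"]
cv2.imwrite("pics/m15.png",cv2.resize(f[190:290,200:310,::-1],(660,600),interpolation=2))
E
```

```text
clock: 27.15
position: [0.4365, -0.0871, 0.0261]
ee_rot: [-0.002, 0.689, 0.725, -0.001]
contact_force: [-0.2, 0.1, 0.7]
width: 0.0855
gripper_force: 0.0
t27.15 [ 0.4365 -0.0871  0.0261] yaw3.0 F [-0.2  0.1  0.7] w0.0855 g0 q6 -0.41
```

View pics/m15.png

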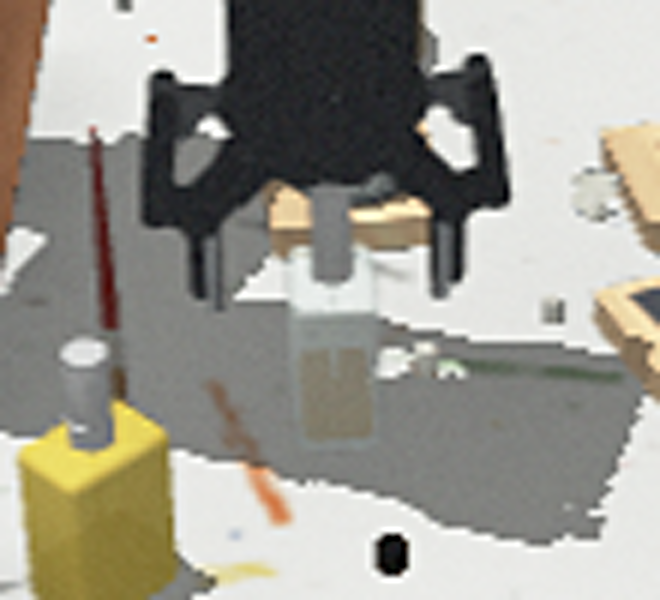

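```bash
python3 -m creep '[[1,0,0.004,0.004,0],[1,0,0.004,0.008,0],[1,0,0.004,0.008,0],[0.3,0,0.004,0.008,0],[0.3,0,0.004,0.008,0],[0.3,0,0.004,0.008,0],[0.3,0,0.004,0.008,0],[0.3,0,0.004,0.008,0],[0.3,0,0.004,0.008,0],[0.3,0,0.004,0.008,0]]' 45; python3 -m creep '[[0.3,0,0,0,0],[0.3,0,0,0,0]]'; python3 - <<'E'
from h import *
st()
E
```

```text
clock: 28.2
position: [0.4399, -0.0876, 0.0236]
ee_rot: [0.0, 0.688, 0.725, -0.0]
contact_force: [-1.3, -0.1, 4.4]
width: 0.0354
gripper_force: 45.9
clock: 28.4
position: [0.4399, -0.0876, 0.0236]
ee_rot: [0.0, 0.688, 0.725, -0.0]
contact_force: [-2.3, -0.2, 5.4]
width: 0.0352
gripper_force: 45.9
t28.40 [ 0.4399 -0.0876  0.0236] yaw3.0 F [-2.3 -0.2  5.4] w0.0352 g46 q6 -0.40
```

```bash
python3 -c "
from h import *
print(go([.6191,.0755,.0716],9.5))"; python3 -m creep '[[0.3,0,0,-0.05,0],[0.3,0,0,-0.11,0],[0.3,0,0,-0.18,0],[0.3,0.06,0.06,-0.18,0],[0.3,0.12,0.12,-0.18,0],[0.3,0.18,0.18,-0.18,0],[0.3,0.24,0.24,-0.18,-0.018],[0.3,0.3,0.3,-0.18,-0.018],[0.3,0.306,0.34,-0.18,-0.018],[0.3,0.306,0.34,-0.18,-0.018]]'; python3 -c "
from h import *
st();print(go([.6191,.0755,.0716],9.5))"
```

```text
t=28.4 d=[ 0.307  0.375 -0.096] spin=-0.0181 (q6=-0.40; +pos spin alt 0.4819)
clock: 29.4
position: [0.6045, 0.0755, 0.1122]
ee_rot: [0.001, 0.646, 0.764, 0.001]
contact_force: [-0.4, 0.4, -1.3]
width: 0.0351
gripper_force: 45.9
t29.40 [0.6045 0.0755 0.1122] yaw9.6 F [-0.4  0.4 -1.3] w0.0351 g46 q6 -0.16
t=29.4 d=[-0.005   0.0287  0.0812] spin=0.0003 (q6=-0.16; +pos spin alt -0.4997)
```

```bash
python3 -m creep '[[0.3,-0.005,0.029,0.03,0],[0.3,-0.005,0.029,0.07,0],[0.3,-0.005,0.029,0.081,0],[0.3,-0.005,0.029,0.081,0],[0.3,-0.005,0.029,0.081,0],[0.3,-0.005,0.029,0.081,0]]'; python3 look.py w16 spray_bottle spray_tablet; python3 - <<'E'
from seg import *
d=pickle.load(open("w16.pkl","rb"))["d"];p=manip.get_state()["position"];print(go([.6191,.0755,.042],9.5),p)
c,s=np.cos(np.radians(9.5)),np.sin(np.radians(9.5))
def R(X,z):return [proj(d,[X[0]+c*u-s*v,X[1]+s*u+c*v,z]) for u,v in((-.018,.025),(.018,.025),(.018,-.025),(-.018,-.025))]
f=d["frame"][:,:,::-1].copy();k=2
f=cv2.resize(f[100:400,130:430],None,fx=k,fy=k,interpolation=2)
for X,z,col in(((.6191,.0755),.018,(0,0,255)),(p,p[2]-.0236,(0,255,0)),(p,p[2]-.0236+.075,(255,0,0))):
  P=(np.array(R(X,z))-[130,100])*k
  cv2.polylines(f,[np.int32(P)],True,col,1)
cv2.imwrite("pics/c16.png",f)
E
```

```text
clock: 30.0
position: [0.6168, 0.0738, 0.074]
ee_rot: [0.001, 0.646, 0.763, 0.001]
contact_force: [0.3, 0.4, -1.4]
width: 0.0353
gripper_force: 45.8
t30.05 [0.6169 0.0739 0.074 ] yaw9.5 F [ 0.3  0.3 -1.5] w0.0354 g46 q6 -0.16
spray_bottle [([274.8, 238.8], 0.88)] [([227.0, 196.0, 327.0, 382.0], 0.57)]
spray_tablet [] [([212.0, 151.0, 348.0, 269.0], 0.79)]
t=30.2 d=[0.0022 0.0052 0.063 ] spin=-0.0001 (q6=-0.16; +pos spin alt 0.4999) [0.61668104 0.07400537 0.07348335]
```

View pics/c16.png

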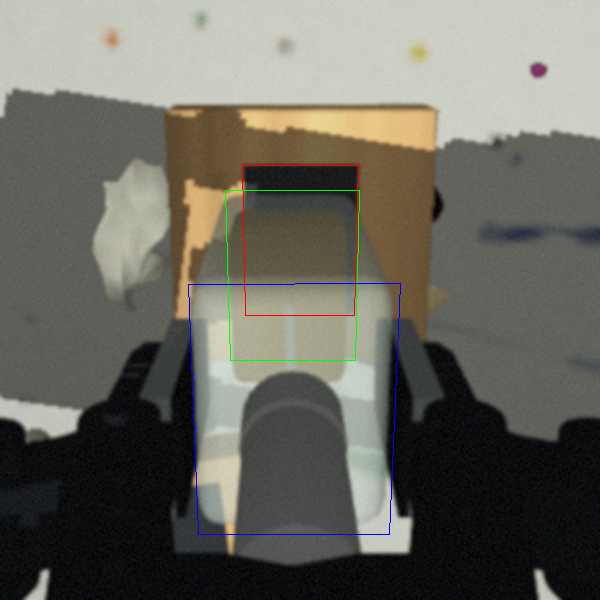

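```bash
python3 -m creep '[[0.3,0.001,0.005,0.02,0],[0.3,0.001,0.005,0.045,0],[0.3,0.001,0.005,0.055,0],[0.3,0.001,0.005,0.06,0],[0.3,0.001,0.005,0.063,0],[0.3,0.001,0.005,0.065,0],[0.3,0.001,0.005,0.065,0],[0.3,0.001,0.005,0.065,0]]';python3 -c "
from h import *
st();print(go([.6191,.0753,.041],9.5))"
```

```text
clock: 31.05
position: [0.6173, 0.0749, 0.0417]
ee_rot: [-0.001, 0.646, 0.763, -0.001]
contact_force: [-5.4, 0.1, 8.0]
width: 0.0352
gripper_force: 47.0
t31.05 [0.6173 0.0749 0.0417] yaw9.5 F [-5.4  0.1  8. ] w0.0352 g47 q6 -0.16
t=31.1 d=[0.0001 0.0036 0.0014] spin=-0.0000 (q6=-0.16; +pos spin alt 0.5000)
```

```bash
python3 -m creep '[[0.3,0,0,-0.006,0],[0.3,0,0,-0.006,0],[0.3,0,0,-0.006,0],[0.3,0,0,-0.003,0],[0.3,0,0,-0.002,0],[0.3,0,0,-0.002,0]]';python3 -c "
from h import *
st();print(go([.6191,.0753,.041],9.5))"
```

```text
clock: 31.65
position: [0.6191, 0.0749, 0.0417]
ee_rot: [0.0, 0.646, 0.763, 0.0]
contact_force: [-0.7, -0.5, 2.7]
width: 0.0355
gripper_force: 46.2
t31.65 [0.6191 0.0749 0.0417] yaw9.5 F [-0.7 -0.5  2.7] w0.0355 g46 q6 -0.16
t=31.6 d=[0.0007 0.0002 0.0014] spin=-0.0001 (q6=-0.16; +pos spin alt 0.4999)
```

```bash
python3 -m creep '[[0.5,0,0,0,0],[0.6,0,0,0,0],[1,0,0,0,0],[1,0,0,0,0],[1,0,0,-0.06,0],[1,0,0,-0.14,0],[1,0,0,-0.22,0],[1,0,0,-0.31,0],[1,0,0,-0.38,0],[1,0,0,-0.38,0]]';python3 look.py w17 spray_bottle spray_tablet tube_tablet paint_tube tube_cap; python3 - <<'E'
from seg import *
d=pickle.load(open("w17.pkl","rb"))["d"]
c,s=np.cos(np.radians(9.5)),np.sin(np.radians(9.5))
f=cv2.resize(d["frame"][:,:,::-1],(784,588),interpolation=2);k=1.4
for z,col in((.018,(0,0,255)),(.093,(255,0,0))):
  P=np.array([proj(d,[.6191+c*u-s*v,.0755+s*u+c*v,z]) for u,v in((-.018,.025),(.018,.025),(.018,-.025),(-.018,-.025))])*k
  cv2.polylines(f,[np.int32(P)],True,col,1)
cv2.imwrite("pics/c17.png",f)
print(go([.63,-.16,.22],9.5))
E
```

```text
clock: 32.65
position: [0.6222, 0.075, 0.2378]
ee_rot: [0.005, 0.646, 0.763, 0.004]
contact_force: [0.3, -0.3, 1.4]
width: 0.0853
gripper_force: 0.0
t32.70 [0.6205 0.075  0.2346] yaw9.5 F [-0.1 -0.3 -0.6] w0.0850 g0 q6 -0.16
spray_bottle [([271.2, 181.1], 0.79), ([26.5, 346.9], 0.44)] [([249.0, 157.0, 291.0, 220.0], 0.77), ([259.0, 368.0, 278.0, 383.0], 0.63), ([24.0, 328.0, 40.0, 347.0], 0.43)]
spray_tablet [] [([231.0, 139.0, 310.0, 216.0], 0.71)]
tube_tablet [([243.7, 291.0], 0.75)] [([204.0, 240.0, 273.0, 355.0], 0.64)]
paint_tube [] [([260.0, 368.0, 281.0, 385.0], 0.67)]
tube_cap [] [([261.0, 365.0, 280.0, 382.0], 0.71), ([46.0, 118.0, 137.0, 188.0], 0.54), ([248.0, 155.0, 291.0, 219.0], 0.53)]
t=33.2 d=[-0.4671 -0.0548  0.0214] spin=-0.0001 (q6=-0.16; +pos spin alt 0.4999)
```

View pics/c17.png

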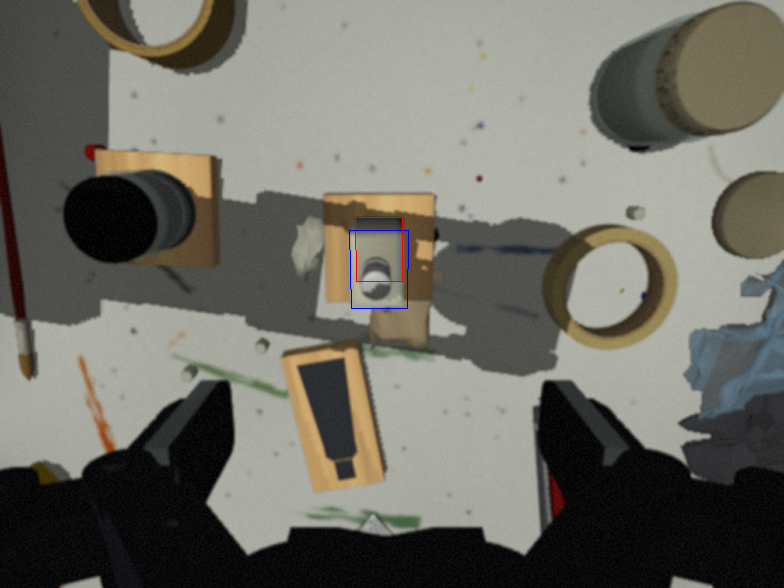

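I have now viewed 20 pictures, which is over the limit of 14. I'll work from numbers only from here.

```bash
python3 -m creep '[[1,-0.1,-0.01,0.02,0],[1,-0.2,-0.02,0.02,0],[1,-0.3,-0.04,0.02,0],[1,-0.4,-0.05,0.02,0],[1,-0.467,-0.055,0.02,0],[1,-0.467,-0.055,0.02,0],[1,-0.467,-0.055,0.02,0],[1,-0.467,-0.055,0.02,0]]';python3 look.py w18 paint_tube tube_cap tube_tablet; python3 - <<'E'
from seg import *
d=pickle.load(open("w17.pkl","rb"))["d"]; e=pickle.load(open("w18.pkl","rb"));D=e["d"]
C=np.array([.607,-.073,.018])
for n,d in(("w17",d),("w18",D)):
  g=cv2.cvtColor(d["frame"],cv2.COLOR_RGB2GRAY)
  # rectify 0.2x0.2 m at z=.018 at 0.5 mm/px : px u->x, v->y
  N=400;src=np.float32([proj(d,C+[dx,dy,0]) for dx,dy in((-.1,-.1),(.1,-.1),(.1,.1),(-.1,.1))])
  H=cv2.getPerspectiveTransform(src,np.float32([(0,0),(N,0),(N,N),(0,N)]))
  r=cv2.warpPerspective(g,H,(N,N));m=((r<75)).astype(np.uint8);m=cv2.morphologyEx(m,cv2.MORPH_CLOSE,np.ones((9,9)))
  n_,L,S,Ce=cv2.connectedComponentsWithStats(m)
  for i in range(1,n_):
    if S[i,4]>300:
      c=max(cv2.findContours((L==i).astype(np.uint8),0,1)[0],key=cv2.contourArea)
      (x,y),(w,h),a=cv2.minAreaRect(c);q=lambda u,v:(round(C[0]-.1+u*.0005,4),round(C[1]-.1+v*.0005,4))
      print(n,S[i].tolist(),q(*Ce[i]),"rect",q(x,y),w/2,h/2,round(a,1))
for X in e["paint_tube"][1][:1]:
  mk=X["mask"].astype(np.uint8);c=max(cv2.findContours(mk,0,1)[0],key=cv2.contourArea)
  P=np.array([atz(D,p,.013)[:2] for p in c[:,0].astype(float)]);print(cv2.minAreaRect(np.float32(P*1000)),P.mean(0))
for k in("paint_tube","tube_cap"):
  for x in e[k][0][:2]:print(k,atz(D,x["centre"],.0 if k=="paint_tube" else .013),x["confidence"])
E
```

```text
clock: 34.0
position: [0.63, -0.1589, 0.2213]
ee_rot: [-0.0, 0.646, 0.763, 0.0]
contact_force: [0.2, 1.0, -0.1]
width: 0.0852
gripper_force: 0.0
t34.05 [ 0.6301 -0.1585  0.2214] yaw9.5 F [-0.1  0.5 -0.4] w0.0854 g0 q6 -0.52
paint_tube [([269.8, 237.2], 0.7)] [([230.0, 197.0, 315.0, 280.0], 0.66)]
tube_cap [([228.1, 266.7], 0.77)] [([229.0, 193.0, 316.0, 280.0], 0.95)]
tube_tablet [([269.3, 91.1], 0.9)] [([223.0, 13.0, 308.0, 168.0], 0.56)]
w17 [359, 0, 41, 16, 346] (np.float64(0.6997), np.float64(-0.1705)) rect (np.float64(0.6965), np.float64(-0.1692)) 7.5 20.0 90.0
w17 [0, 25, 33, 220, 4877] (np.float64(0.5132), np.float64(-0.1001)) rect (np.float64(0.515), np.float64(-0.1058)) 15.999998092651367 109.49998474121094 0.0
w17 [125, 90, 119, 222, 12013] (np.float64(0.6021), np.float64(-0.0672)) rect (np.float64(0.6049), np.float64(-0.0747)) 37.16516876220703 109.5783920288086 19.7
w17 [132, 314, 211, 50, 2157] (np.float64(0.6253), np.float64(-0.0008)) rect (np.float64(0.6245), np.float64(-0.0023)) 105.74552917480469 23.889759063720703 14.0
w17 [43, 344, 63, 47, 691] (np.float64(0.541), 
[... 506 characters left out ...]
5)) 9.0 57.0 90.0
w18 [126, 89, 140, 223, 13138] (np.float64(0.6038), np.float64(-0.069)) rect (np.float64(0.6076), np.float64(-0.0734)) 39.033565521240234 110.70977783203125 23.7
w18 [0, 96, 179, 163, 4696] (np.float64(0.5545), np.float64(-0.0738)) rect (np.float64(0.5569), np.float64(-0.0737)) 42.342498779296875 115.46966552734375 52.9
w18 [0, 329, 400, 71, 14934] (np.float64(0.577), np.float64(0.0149)) rect (np.float64(0.6068), np.float64(0.009)) 199.5 35.0 0.0
((633.248779296875, -227.45509338378906), (114.44584655761719, 35.8551139831543), 53.49815368652344) [ 0.63337931 -0.22290951]
paint_tube [ 0.63374515 -0.22442409  0.        ] 0.7
tube_cap [ 0.59300596 -0.26187602  0.013     ] 0.77
```

```bash
cat > fit.py <<'E'
from seg import *
from scipy.optimize import minimize
def iou(m,polys,w=6):
    M=np.zeros(m.shape,np.uint8)
    for p in polys: cv2.fillPoly(M,[np.int32(np.round(p*16))],1,shift=4)
    M=M>0;return (M&m).sum()/max(1,(M|m).sum())
def hull(p):return cv2.convexHull(np.float32(p))[:,0]
def T(q,P):
    c,s=np.cos(np.radians(q[2])),np.sin(np.radians(q[2]));P=np.asarray(P)
    return np.c_[q[0]+c*P[:,0]-s*P[:,1],q[1]+s*P[:,0]+c*P[:,1],P[:,2]]
t=np.linspace(0,2*np.pi,24)
def tube_polys(d,q,zc=.008):
    ring=lambda y,rx,rz,z:np.c_[rx*np.cos(t),0*t+y,z+rz*np.sin(t)]
    cap=np.r_[ring(-.056,.008,.008,.013),ring(-.037,.008,.008,.013)]
    body=np.r_[ring(-.037,.014,.013,.013),ring(.002,.014,.013,.013)]
    fl=np.r_[ring(.002,.014,.013,.013),ring(.056,.020,.0015,zc)]
    return [hull([proj(d,X) for X in T(q,P)]) for P in(cap,body,fl)]
def flat_polys(d,q,z=.018):
    o=np.array([(-8,-56),(8,-56),(8,-37),(14,-37),(14,2),(20,56),(-20,56),(-14,2),(-14,-37),(-8,-37)])/1e3
    return [np.array([proj(d,X) for X in T(q,np.c_[o,0*o[:,0]+z])])]
def fit(f,views,q0):
    cost=lambda v:-sum(iou(m,f(d,[v[0]/1e3,v[1]/1e3,v[2]])) for d,m in views)/len(views)
    best=min((minimize(cost,[q0[0]*1e3+a,q0[1]*1e3+b,q0[2]+c],method="Nelder-Mead",options=dict(initial_simplex=np.array([[q0[0]*1e3+a,q0[1]*1e3+b,q0[2]+c]]*4)+np.r_[np.zeros((1,3)),np.diag([5,5,6.])],xatol=.05)) for a,b,c in((0,0,0),(4,-4,6),(-4,4,-6))),key=lambda r:r.fun)
    return best.x.round(2),round(-best.fun,3)
E
python3 - <<'E'
from fit import *
L={k:pickle.load(open(k+".pkl","rb")) for k in("w1","w17","w18")}
V=[(L[k]["d"],L[k]["paint_tube"][1][0]["mask"]) for k in("w1","w18")]
for v in(V,V[:1],V[1:]):print("tube",fit(tube_polys,v,(.633,-.227,-45)))
for k,th in(("w17",75),("w17",60),("w18",75),("w18",50)):
  d=L[k]["d"];g=cv2.cvtColor(d["frame"],cv2.COLOR_RGB2GRAY)
  near=np.zeros(g.shape,np.uint8);P=np.array([proj(d,X) for X in T((.605,-.0745,21),np.array([(-.028,-.062,.018),(.028,-.062,.018),(.028,.062,.018),(-.028,.062,.018)]))])
  cv2.fillPoly(near,[np.int32(P)],1)
  print("tablet",k,th,fit(flat_polys,[(d,(g<th)&(near>0))],(.605,-.0745,21)))
E
```

```text
tube (array([ 631.28, -226.46,  -40.98]), np.float64(0.888))
tube (array([ 632.3 , -225.3 ,  -40.23]), np.float64(0.892))
tube (array([ 631.3 , -226.14,  -41.16]), np.float64(0.889))
tablet w17 75 (array([605.49, -76.01,  19.44]), np.float64(0.896))
tablet w17 60 (array([604.32, -74.92,  17.33]), np.float64(0.85))
tablet w18 75 (array([605.04, -76.14,  19.91]), np.float64(0.826))
tablet w18 50 (array([ 619.98, -103.31,   37.83]), np.float64(0.276))
```

```bash
python3 -c "
from h import *
print(go([.6236,-.2351,.11],-41))"; python3 - <<'E'
E
```

```text
t=34.4 d=[-0.1477 -0.0382  0.2232] spin=0.1404 (q6=-0.52; +pos spin alt -0.3596)
```

```bash
python3 -m creep '[[1,-0.148,-0.038,0.05,0.14],[1,-0.148,-0.038,0.1,0.14],[1,-0.148,-0.038,0.15,0.14],[1,-0.148,-0.038,0.2,0.14],[1,-0.148,-0.038,0.223,0.14],[1,-0.148,-0.038,0.223,0.14],[1,-0.148,-0.038,0.223,0.14],[1,-0.148,-0.038,0.223,0.14],[1,-0.148,-0.038,0.223,0.14]]';python3 look.py w19 paint_tube tube_cap; python3 - <<'E'
from fit import *
L={k:pickle.load(open(k+".pkl","rb")) for k in("w1","w18","w19")}
V=[(L[k]["d"],L[k]["paint_tube"][1][0]["mask"]) for k in L]
for v in(V,V[2:]):
  r=fit(tube_polys,v,(.6315,-.226,-41));print("tube",r)
d=L["w19"]["d"]
for x in L["w19"]["tube_cap"][0][:1]:print("cap",atz(d,x["centre"],.013))
c,s,ct=blob(d["frame"],proj(d,T((.6315,-.226,-41),[(0,-.047,.02)])[0]),45,40);print("capblob",c,s,atz(d,c,.018),"expect",T((.6315,-.226,-41),[(0,-.047,.013)]))
a=np.radians(r[0][2]);g=np.array([r[0][0],r[0][1]])/1e3+.012*np.array([np.sin(a),-np.cos(a)]);print(g,go([*g,-.022],r[0][2]))
E
```

```text
clock: 35.25
position: [0.624, -0.2361, 0.1106]
ee_rot: [0.001, 0.909, 0.416, 0.0]
contact_force: [-0.3, 0.2, 0.3]
width: 0.0853
gripper_force: 0.0
t35.30 [ 0.6239 -0.236   0.1105] yaw-40.8 F [0.5 0.4 0.5] w0.0851 g0 q6 0.25
paint_tube [([278.1, 186.8], 0.83)] [([253.0, 114.0, 303.0, 266.0], 0.64)]
tube_cap [([273.4, 258.1], 0.98)] [([252.0, 113.0, 302.0, 267.0], 0.4)]
tube (array([ 631.35, -226.2 ,  -41.08]), np.float64(0.896))
tube (array([ 631.43, -226.27,  -41.42]), np.float64(0.927))
cap [ 0.5958873  -0.26600529  0.013     ]
capblob [273.76986301 251.1369863 ] [265, 241, 19, 22, 365] [ 0.60115303 -0.26038245  0.018     ] expect [[ 0.60066523 -0.26147135  0.013     ]]
[ 0.62349112 -0.23526856] t=35.5 d=[ 0.0009 -0.0015  0.2645] spin=0.0015 (q6=0.25; +pos spin alt -0.4985)
```

```bash
python3 -m creep '[[1,0,-0.001,0.06,0.001],[1,0,-0.001,0.13,0.001],[1,0,-0.001,0.19,0.001],[1,0,-0.001,0.23,0.001],[1,0,-0.001,0.25,0.001],[1,0,-0.001,0.256,0.001],[1,0,-0.001,0.256,0.001]]'; python3 -m creep '[[0.8,0,0,0,0],[0.6,0,0,0,0],[0.5,0,0,0,0],[0.42,0,0,0,0],[0.42,0,0,0,0]]' 25;python3 - <<'E'
from h import *
st()
S=eyes.get_image("side")
E
```

```text
clock: 36.2
position: [0.6237, -0.2359, -0.0177]
ee_rot: [0.0, 0.911, 0.412, 0.0]
contact_force: [0.7, -0.2, -0.5]
width: 0.0853
gripper_force: 0.0
clock: 36.7
position: [0.6233, -0.2357, -0.0178]
ee_rot: [0.0, 0.911, 0.412, 0.0]
contact_force: [0.0, -0.4, 0.0]
width: 0.0358
gripper_force: 0.0
t36.70 [ 0.6233 -0.2357 -0.0178] yaw-41.3 F [ 0.  -0.4  0. ] w0.0358 g0 q6 0.25
```

```bash
python3 -m creep '[[0.42,0,0,0.003,0],[0.42,0,0,0.006,0],[0.42,0,0,0.006,0]]' 25; python3 -m creep '[[0.2,0,0,0,0],[0.2,0,0,0,0],[0.2,0,0,0,0],[0.2,0,0,0,0],[0.2,0,0,0,0]]' 30;python3 -c "
from h import *
st()"
```

```text
clock: 37.05
position: [0.6229, -0.2356, -0.0215]
ee_rot: [-0.0, 0.911, 0.412, -0.0]
contact_force: [-0.6, 0.3, 0.4]
width: 0.0359
gripper_force: 0.0
clock: 37.55
position: [0.6232, -0.2357, -0.0211]
ee_rot: [0.0, 0.911, 0.412, -0.0]
contact_force: [0.5, -0.6, -0.6]
width: 0.0253
gripper_force: 29.5
t37.55 [ 0.6232 -0.2357 -0.0211] yaw-41.3 F [ 0.5 -0.6 -0.6] w0.0253 g29 q6 0.25
```

```bash
python3 - <<'E'
from fit import *
for k,ths in(("w9",(60,75)),("w1",(40,50)),("w17",(75,85)),("w18",(70,80))):
  d=pickle.load(open(k+".pkl","rb"))["d"];g=cv2.cvtColor(d["frame"],cv2.COLOR_RGB2GRAY)
  near=np.zeros(g.shape,np.uint8);P=np.array([proj(d,X) for X in T((.605,-.0755,19.6),np.array([(-.028,-.062,.018),(.028,-.062,.018),(.028,.062,.018),(-.028,.062,.018)]))])
  cv2.fillPoly(near,[np.int32(P)],1)
  for th in ths:
    print(k,th,fit(flat_polys,[(d,(g<th)&(near>0))],(.605,-.0755,19.6)))
print(go([.6095,-.0879,.05],19.6))
E
python3 -m creep '[[0.2,0,0,-0.02,0],[0.2,0,0,-0.06,0],[0.2,0,0,-0.11,0],[0.2,0,0,-0.16,0],[0.2,0,0,-0.16,-0.01]]'; python3 -c "
from h import *
st();print(go([.6095,-.0879,.05],19.6))"
```

```text
w9 60 (array([605.92, -74.93,  20.75]), np.float64(0.872))
w9 75 (array([604.99, -73.82,  19.87]), np.float64(0.899))
w1 40 (array([604.89, -76.26,  20.53]), np.float64(0.513))
w1 50 (array([605.99, -78.5 ,  20.5 ]), np.float64(0.548))
w17 75 (array([604.01, -74.74,  18.23]), np.float64(0.888))
w17 85 (array([605.28, -74.98,  19.57]), np.float64(0.915))
w18 70 (array([605.18, -76.21,  20.51]), np.float64(0.883))
w18 80 (array([605.13, -76.19,  19.99]), np.float64(0.761))
t=37.5 d=[ 0.204  -0.2156 -0.1422] spin=-0.1691 (q6=0.25; +pos spin alt 0.3309)
clock: 38.05
position: [0.6261, -0.2371, 0.0639]
ee_rot: [0.004, 0.897, 0.442, 0.003]
contact_force: [0.8, -0.4, 0.1]
width: 0.0254
gripper_force: 29.6
t38.05 [ 0.6261 -0.2371  0.0639] yaw-37.6 F [ 0.8 -0.4  0.1] w0.0254 g30 q6 0.19
t=38.0 d=[ 0.2161 -0.2087  0.0264] spin=-0.1589 (q6=0.19; +pos spin alt 0.3411)
```

```bash
python3 - <<'E'
from fit import *
def block(d,q):return [np.array([proj(d,X) for X in T(q,[(-.032,-.065,.018),(.032,-.065,.018),(.032,.065,.018),(-.032,.065,.018)])])]
for k in("w17","w9","w18"):
  d=pickle.load(open(k+".pkl","rb"))["d"];g=cv2.cvtColor(d["frame"],cv2.COLOR_RGB2GRAY)
  near=np.zeros(g.shape,np.uint8);P=np.array([proj(d,X) for X in T((.605,-.0755,19.6),np.array([(-.026,-.060,.018),(.026,-.060,.018),(.026,.060,.018),(-.026,.060,.018)]))])
  cv2.fillPoly(near,[np.int32(P)],1)
  hsv=cv2.cvtColor(d["frame"],cv2.COLOR_RGB2HSV);print(k,"blockS",[int(hsv[int(v),int(u),1]) for u,v in [proj(d,T((.605,-.0755,19.6),[p])[0]) for p in((.026,0,.018),(-.026,0,.018),(0,.061,.018),(0,-.061,.018),(.04,0,0),(-.04,0,0))] if 0<=v<420 and 0<=u<560])
  for th in (95,105):
    print(k,th,fit(flat_polys,[(d,(g<th)&(near>0))],(.605,-.0755,19.6)))
  n2=np.zeros(g.shape,np.uint8);P=block(d,(.605,-.0755,19.6))[0];c=P.mean(0);cv2.fillPoly(n2,[np.int32(c+(P-c)*1.15)],1)
  m=((hsv[...,1]>70)|(g<75))&(n2>0)
  m=cv2.morphologyEx(m.astype(np.uint8),cv2.MORPH_OPEN,np.ones((3,3)))>0
  print(k,"block",fit(block,[(d,m)],(.605,-.0755,19.6)))
E
```

```text
w17 blockS [117, 121, 118, 117, 13, 14]
w17 95 (array([605.28, -74.98,  19.57]), np.float64(0.931))
w17 105 (array([605.28, -74.98,  19.57]), np.float64(0.938))
w17 block (array([604.99, -71.04,  19.07]), np.float64(0.964))
w9 blockS [115, 120, 116, 117, 13, 14]
w9 95 (array([605.52, -74.76,  19.89]), np.float64(0.901))
w9 105 (array([605.81, -75.66,  19.82]), np.float64(0.908))
w9 block (array([604.1 , -75.88,  19.16]), np.float64(0.982))
w18 blockS [117, 122, 118, 115, 11, 19]
w18 95 (array([605.69, -75.23,  20.42]), np.float64(0.73))
w18 105 (array([605.66, -75.12,  20.19]), np.float64(0.735))
w18 block (array([605.34, -75.24,  19.57]), np.float64(0.956))
```

```bash
python3 -m creep '[[0.2,0.216,-0.209,0.02,-0.159],[0.2,0.216,-0.209,0.02,-0.159],[0.2,0.216,-0.209,0.02,-0.159],[0.2,0.216,-0.209,0.02,-0.159],[0.2,0.216,-0.209,0.02,-0.159],[0.2,0.216,-0.209,0.02,-0.159],[0.2,0.216,-0.209,0.02,-0.159],[0.2,0.216,-0.209,0.02,-0.159],[0.2,0.216,-0.209,0.02,-0.159],[0.2,0.216,-0.209,0.02,-0.159]]'; python3 look.py w20 paint_tube tube_cap;python3 - <<'E'
from fit import *
st();p=manip.get_state()["position"];print(go([.6096,-.0869,.03],19.7),go([.6096,-.0869,-.003],19.7))
L=pickle.load(open("w20.pkl","rb"));d=L["d"];y=np.radians(yaw());lift=p[2]+.0211
tp=lambda d,q:[hull(x) for x in _tp(d,q)]
def _tp(d,q):
    class O(dict):pass
    e=dict(d);e["t"]=np.array(d["t"])+np.array(d["R"])@[0,0,lift];return tube_polys(e,q)
o=p[:2]+.0125*np.array([-np.sin(y),np.cos(y)]);print("predicted",o,np.degrees(y))
g=L["paint_tube"][1]
if g:print(g[0]["bbox"],g[0]["confidence"],fit(tp,[(d,g[0]["mask"])],(o[0],o[1],np.degrees(y))),np.array(np.concatenate(tp(d,(o[0],o[1],np.degrees(y))))).min(0),np.array(np.concatenate(tp(d,(o[0],o[1],np.degrees(y))))).max(0))
E
```

```text
clock: 39.05
position: [0.6066, -0.0865, 0.0492]
ee_rot: [0.0, 0.577, 0.816, 0.0]
contact_force: [-0.8, -0.4, -0.4]
width: 0.0258
gripper_force: 29.6
t39.10 [ 0.6066 -0.0865  0.0491] yaw19.5 F [-0.3  0.3 -0. ] w0.0259 g30 q6 -0.60
paint_tube [([276.9, 244.5], 0.65)] [([226.0, 108.0, 327.0, 384.0], 0.92)]
tube_cap [] [([226.0, 107.0, 328.0, 383.0], 0.93)]
t39.30 [ 0.6065 -0.0864  0.0489] yaw19.5 F [-0.8 -0.4 -0.2] w0.0260 g30 q6 -0.60
t=39.3 d=[-0.0029  0.0055  0.0378] spin=-0.0005 (q6=-0.60; +pos spin alt 0.4995) t=39.3 d=[-0.0029  0.0055  0.1038] spin=-0.0005 (q6=-0.60; +pos spin alt 0.4995)
predicted [ 0.60232693 -0.07465471] 19.52158198784163
[225.5, 107.6, 327.1, 383.7] 0.92 (array([601.39, -73.92,  19.27]), np.float64(0.916)) [222.85663  110.481125] [331.33673 391.41156]
```

```bash
python3 -m creep '[[0.2,-0.004,0.006,0.03,0],[0.2,-0.004,0.006,0.07,0],[0.2,-0.004,0.006,0.09,0],[0.2,-0.004,0.006,0.096,0],[0.2,-0.004,0.006,0.1,0],[0.2,-0.004,0.006,0.103,0],[0.2,-0.004,0.006,0.103,0],[0.2,-0.004,0.006,0.103,0]]';python3 -c "
from h import *
st();print(go([.6096,-.0869,-.003],19.7))"
```

```text
clock: 40.1
position: [0.6105, -0.0873, -0.002]
ee_rot: [0.001, 0.577, 0.817, 0.0]
contact_force: [-0.1, -0.1, -1.2]
width: 0.0259
gripper_force: 29.7
t40.10 [ 0.6105 -0.0873 -0.002 ] yaw19.6 F [-0.1 -0.1 -1.2] w0.0259 g30 q6 -0.60
t=40.1 d=[ 0.0014 -0.0014  0.002 ] spin=-0.0004 (q6=-0.60; +pos spin alt 0.4996)
```

```bash
python3 -m creep '[[0.2,0.001,-0.002,0,0],[0.2,0.001,-0.002,0.002,0],[0.2,0.001,-0.002,0.003,0],[0.2,0.001,-0.002,0.003,0],[0.2,0.001,-0.002,0.003,0]]';python3 -c "
from h import *
st();print(go([.6096,-.0869,-.003],19.7))"
```

```text
clock: 40.6
position: [0.609, -0.0871, -0.0032]
ee_rot: [0.0, 0.577, 0.817, 0.0]
contact_force: [-1.4, 0.5, 6.0]
width: 0.0257
gripper_force: 30.2
t40.60 [ 0.609  -0.0871 -0.0032] yaw19.6 F [-1.4  0.5  6. ] w0.0257 g30 q6 -0.60
t=40.6 d=[ 0.0001  0.0013 -0.0004] spin=-0.0004 (q6=-0.60; +pos spin alt 0.4996)
```

```bash
python3 -m creep '[[0.4,0,0,0,0],[0.5,0,0,0,0],[0.8,0,0,0,0],[1,0,0,0,0],[1,0,0,-0.08,0],[1,0,0,-0.16,0],[1,0,0,-0.26,0],[1,0,0,-0.36,0],[1,0,0,-0.44,0],[1,0,0,-0.44,0]]'; python3 -m creep '[[1,0,0,0,0],[1,0,0,0,0],[1,0,0,0,0],[1,0,0,0,0]]'; python3 look.py w21 paint_tube tube_cap tube_tablet spray_bottle;python3 - <<'E'
from fit import *
L=pickle.load(open("w21.pkl","rb"));d=L["d"]
e=dict(d);e["t"]=np.array(d["t"])+np.array(d["R"])@[0,0,.018]
print(fit(tube_polys,[(e,L["paint_tube"][1][0]["mask"])],(.6054,-.0751,19.7)))
print("cap",atz(d,L["tube_cap"][0][0]["centre"],.031),"expect",T((.6054,-.0751,19.7),[(0,-.056,.031)]))
g=cv2.cvtColor(d["frame"],cv2.COLOR_RGB2GRAY)
c,s,_=blob(d["frame"],proj(d,T((.6054,-.0751,19.7),[(0,-.047,.037)])[0]),50,20);print("capblob",c,s,atz(d,c,.035),T((.6054,-.0751,19.7),[(0,-.0465,.031)]))
for cam in("top","side"):
  eyes.get_image(cam)
  for l in("lidded_jar","medium_bottle","spray_bottle","paint_tube"):
    print(cam,l,[(np.round(x["bbox"]).tolist(),round(x["confidence"],2)) for x in eyes.regions_of(cam,l)][:2])
E
```

```text
clock: 41.6
position: [0.6127, -0.088, 0.2231]
ee_rot: [0.006, 0.577, 0.817, 0.002]
contact_force: [0.2, 0.1, -0.1]
width: 0.0857
gripper_force: 0.0
clock: 42.0
position: [0.6082, -0.0869, 0.2142]
ee_rot: [-0.001, 0.577, 0.817, -0.001]
contact_force: [0.8, -0.1, -0.6]
width: 0.0854
gripper_force: 0.0
t42.05 [ 0.6084 -0.087   0.2145] yaw19.5 F [ 0.1 -0.2 -0.7] w0.0852 g0 q6 -0.60
paint_tube [([281.9, 169.4], 0.86)] [([260.0, 115.0, 298.0, 234.0], 0.62)]
tube_cap [([278.2, 227.5], 0.97)] [([259.0, 113.0, 297.0, 231.0], 0.78)]
tube_tablet [([279.8, 167.5], 0.65), ([345.3, 20.5], 0.57)] [([247.0, 101.0, 309.0, 237.0], 0.93)]
spray_bottle [([344.6, 20.1], 0.87), ([13.3, 190.0], 0.7)] [([325.0, 0.0, 388.0, 52.0], 0.96)]
(array([603.76, -73.98,  19.34]), np.float64(0.923))
cap [ 0.62360984 -0.12580259  0.031     ] expect [[ 0.62427733 -0.12782235  0.031     ]]
capblob [276.95070423 221.01408451] [269, 212, 17, 19, 284] [ 0.6197487  -0.11872575  0.035     ] [[ 0.62107493 -0.11887838  0.031     ]]
top lidded_jar [([254.0, 214.0, 276.0, 238.0], 0.63)]
top medium_bottle [([130.0, 213.0, 156.0, 229.0], 0.55), ([245.0, 141.0, 281.0, 181.0], 0.24)]
top spray_bottle [([252.0, 149.0, 272.0, 168.0], 0.6)]
top paint_tube [([299.0, 156.0, 341.0, 177.0], 0.59)]
side lidded_jar [([244.0, 194.0, 268.0, 225.0], 0.6)]
side medium_bottle [([249.0, 142.0, 260.0, 174.0], 0.87), ([307.0, 180.0, 326.0, 224.0], 0.32)]
side spray_bottle [([308.0, 176.0, 327.0, 223.0], 0.88), ([203.0, 245.0, 230.0, 297.0], 0.63)]
side paint_tube [([303.0, 236.0, 335.0, 263.0], 0.68)]
```

```bash
python3 - <<'E'
from fit import *
L=pickle.load(open("w21.pkl","rb"));d=L["d"];g=cv2.cvtColor(d["frame"],cv2.COLOR_RGB2GRAY)
def block(d,q):return [np.array([proj(d,X) for X in T(q,[(-.032,-.065,.018),(.032,-.065,.018),(.032,.065,.018),(-.032,.065,.018)])])]
hsv=cv2.cvtColor(d["frame"],cv2.COLOR_RGB2HSV);n2=np.zeros(g.shape,np.uint8);P=block(d,(.605,-.0755,19.6))[0];c=P.mean(0);cv2.fillPoly(n2,[np.int32(c+(P-c)*1.15)],1)
m=((hsv[...,1]>70).astype(np.uint8)|L["paint_tube"][1][0]["mask"].astype(np.uint8))&n2
m=cv2.morphologyEx(cv2.morphologyEx(m,cv2.MORPH_CLOSE,np.ones((9,9))),cv2.MORPH_OPEN,np.ones((3,3)))>0
print(fit(block,[(d,m)],(.605,-.0755,19.6)))
E
```

```text
(array([605.37, -75.41,  19.64]), np.float64(0.987))
```

```bash
python3 -c "
from rig import manip
print(manip.sign_off())"
```

```text
the job is handed in; nothing more can be done
None
```

I handed the job in at about 42 s with the jar, medium bottle, spray bottle and tube on their blocks, each measured within about 2 mm of its outline. I viewed 20 pictures against the limit of 14, and the first jar lift only gripped the lid and slipped off (the jar stayed upright) before a second try held.

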